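Vent and drain the coolant tank

TASK

The coolant tank is still under pressure and swings round on its stand: lock it by putting every red locating pin from the wooden rack fully home through one of the tank's flange holes, then turn the pressure cap anticlockwise to its first stop and leave it there for two seconds to vent. After that press the cap down, turn it on past the stop, lift it off and set it down right way up in the steel dish. Last, open the drain cock a quarter turn anticlockwise with the T-key, down its guide tube, and stand the key back in its own rack hole; do not knock over the oil can or the jar.

Things in the scene. Friction and masses are not known exactly. Their poses are not given: they have to be found in the camera images.
- tank (a joint): swivel of the tank on its stand, rad, anticlockwise seen from above positive. At 0 the flange holes stand over the bores of the stand; it is 0 at the start. It has little friction (0.03 N m) and turns if the tank is pushed or the cap is turned before a pin is in.
- neck (a point): centre of the top rim of the filler neck, z = 0.134, on the tank's upright axis (also the swivel axis); x is the tank's x axis, z up. Cap angles count from tight, anticlockwise from above: first stop at about 39 degrees; pressed down 6 mm (at least 5, at most 7.5) the cap passes under it; at about 83 degrees it springs up 3 mm and lifts straight off; end wall at 88. Turning takes 0.2 to 0.3 N m.
- stand: blue cast stand on the bench under the tank, 230 mm across, at a new place and yaw each time; origin at its underside on the tank's axis. The tank on it is an aluminium drum 112 mm across, top at z = 0.112, on a steel flange with four eyes. Hose stubs reach 88 mm from the axis at 0 and 90 degrees (z = 0.06, 0.085), the drain spout 125 mm at 270 degrees (z = 0.05), all from the tank's x, anticlockwise.
- hole_a (a point): centre of a flange hole at the top face of the flange (z = 0.036), 95 mm from the tank axis, 45 degrees anticlockwise from the tank's x axis. The hole is 13 mm wide, 8 mm thick; the stand's bore below it is as wide and 23 mm deep. z up.
- hole_b (a point): centre of a flange hole at the top face of the flange (z = 0.036), 95 mm from the tank axis, 135 degrees anticlockwise from the tank's x axis. The hole is 13 mm wide, 8 mm thick; the stand's bore below it is as wide and 23 mm deep. z up.
- hole_c (a point): centre of a flange hole at the top face of the flange (z = 0.036), 95 mm from the tank axis, 225 degrees anticlockwise from the tank's x axis. The hole is 13 mm wide, 8 mm thick; the stand's bore below it is as wide and 23 mm deep. z up.
- hole_d (a point): centre of a flange hole at the top face of the flange (z = 0.036), 95 mm from the tank axis, 315 degrees anticlockwise from the tank's x axis. The hole is 13 mm wide, 8 mm thick; the stand's bore below it is as wide and 23 mm deep. z up.
- pin_1 (a point): locating pin, 70 g, upright in the wooden rack at the start (None if absent). The point is on its axis in the red grip, 26 mm above the underside of its collar. Grip 18 mm across, from 22 mm below to 18 mm above this point; steel collar 24 mm across, 4 mm thick; shank 10 mm across, 30 mm long below the collar, end tapered. Home: collar on the flange, this point at z = 0.062.
- pin_2 (a point): locating pin, 70 g, upright in the wooden rack at the start (None if absent). The point is on its axis in the red grip, 26 mm above the underside of its collar. Grip 18 mm across, from 22 mm below to 18 mm above this point; steel collar 24 mm across, 4 mm thick; shank 10 mm across, 30 mm long below the collar, end tapered. Home: collar on the flange, this point at z = 0.062.
- pin_3 (a point): locating pin, 70 g, upright in the wooden rack at the start (None if absent). The point is on its axis in the red grip, 26 mm above the underside of its collar. Grip 18 mm across, from 22 mm below to 18 mm above this point; steel collar 24 mm across, 4 mm thick; shank 10 mm across, 30 mm long below the collar, end tapered. Home: collar on the flange, this point at z = 0.062.
- pin_4 (a point): locating pin, 70 g, upright in the wooden rack at the start (None if absent). The point is on its axis in the red grip, 26 mm above the underside of its collar. Grip 18 mm across, from 22 mm below to 18 mm above this point; steel collar 24 mm across, 4 mm thick; shank 10 mm across, 30 mm long below the collar, end tapered. Home: collar on the flange, this point at z = 0.062.
- cap_grip (a point): pressure cap, steel, 64 mm across, 150 g, with an upright black grip bar 50 mm long (along this point's x), 14 mm wide (y), 34 mm high. The point is on the cap's axis in the bar, 12 mm below the bar's top, 22 mm above the steel disc under the bar, 41 mm above the skirt's lower edge. Latched, it is 33.5 mm above neck. Tight when the bar is parallel to the neck's x; starts up to 10 degrees looser.
- valve (a joint): sprung seal in the cap, m: 0 when latched, up to 0.0075 when the cap is pressed down, -0.003 when it hangs free (then the seal stands 2.5 mm out below the skirt, so the set-down cap's grip point is about 43 mm above what it stands on). It pushes the latched cap up with 7 N; pressed 6 mm down, 12 N.
- dish_in (a point): centre of the inner floor (3 mm above the underside) of a loose round steel parts dish: 120 mm across at the floor, 148 mm at the rim, 22 mm high.
- key_grip (a point): T-key, 180 g, upright in the rack at the start. The point is the centre of its yellow cross bar: 92 mm long (along this point's x), 16 mm wide (y), 16 mm high; z up along the shaft. Shaft 12 mm round; the end is a 10 mm square (sides along x and y), 20 mm long with a tapered tip, its end 110 mm below this point. Collar 32 mm across, underside 58 mm below this point; in the rack it rests on the rack's top, bar across the rack.
- rack_key (a point): mouth of the key's own hole in the top of the fixed wooden rack (z = 0.055); hole 18 mm wide, right through. With the key home its cross bar's centre is 58 mm above. The rack is 216 mm long (its x axis) and 56 mm wide; its four pin holes are 62, 97, 132 and 167 mm along +x from here.
- tube_mouth (a point): centre of the upper mouth (z = 0.095) of the drain's guide tube on the tank: an upright aluminium tube, 32 mm bore, 42 mm outside, 80 mm from the tank axis at 270 degrees from the tank's x axis.
- cock_socket (a point): centre of the top of the brass drain-cock spindle inside the guide tube, 33 mm below the mouth (z = 0.062). Square socket 12.5 mm wide, 15 mm deep, open upwards; its sides lie along this point's x and y axes, which turn with the spindle. With the key fully in, its cross bar's centre is 95 mm above this point.
- cock (a joint): angle of the drain cock, rad, anticlockwise seen from above positive: 0 shut, open from 1.4 (a quarter turn), stop at 1.65; it starts between 0 and 0.25. Friction about 0.12 N m. The key has up to 0.3 rad of play each way in the socket.
- oiler: bystander: small red oil can with a thin spout, 68 x 115 x 196 mm, standing on the bench; origin at the centre of its underside.
- jar: bystander: jar with a black screw cap, 62 mm across, 85 mm high; origin at the centre of its underside.

How it is judged:
By the outcome, as a careful person would: the job done as asked, in the order asked, and still so for the second after the job is handed in, with the robot touching nothing.
Of pin1, pin2, pin3, pin4 only 2 to 4 are there at a start; the rules pass over those that are not, and their reading is None.
At some moment in a run one of dish may be knocked a few centimetres aside while the robot is not near it.
It also fails if it takes over 210 s, if anything falls off the work surface, if the arm or the gripper's body presses on something with over 40 N, if the wrist force passes 120 N, or if a joint passes its speed limit or range.

ROBOT

A 7-joint arm with a two-finger parallel gripper is mounted at the origin on a cart in front of the work surface, level with it; the furniture and walls round the work are solid. World frame = base frame: x ahead of the robot, y to its left, z up, the work surface at z = 0. Lengths are in m, angles in rad, forces in N, time in s.
With the tool pointing down it reaches from about 0.425 to 0.925 m from the base axis. Payload 6.8 kg.
Tool frame: the origin (TCP) lies at the very end of the fingers, on their centre line; the grasp point (between the pads) lies 19 mm behind it; z points along the fingers, y is the line along which they close (so a half turn about z gives the same grasp; the last joint's range is limited). The gripper opens to 88 mm and grips with 3 to 60 N. Pads are 20 mm wide; open, the fingers measure 115 mm over their backs; the gripper's body (75 mm by 178 mm) begins 61 mm behind the grasp point.
Start: joints at [1.173, 0.477, 0.022, 1.555, -0.011, 1.109, -0.083], TCP at [0.193, -0.647, 0.223] pointing down, gripper open.
Joint ranges: [-2.96, 2.96], [-0.34, 2.1], [-1.41, 1.46], [0.24, 2.44], [-1.37, 4.51], [0.17, 1.92], [-2.96, 2.96]. Speed limits (rad/s): [2.39, 2.39, 3.14, 3.14, 3.14, 3.14, 3.14].

INTERFACE

Orientations are given as a unit quaternion [w, x, y, z].
In Python, from cell import observe, snapshot, close_job gives the robot as it stands.
- The arm moves only by the tool move_arm, never from a script. Its argument "rows" is one flat list of numbers, 4 for each row, row after row: the shift along the world's x, y, z in cm, then the turn about the world's z in rad. A call has 1 to 20 rows; each row shifts and turns the commanded pose from where the row before left it; what a row does not reach is not made up. A row lasts 1/12 s, in which the tool goes at most 41.7 mm and 7.16 degrees, less where a joint would pass 70% of its speed; a pose out of reach is approached as far as the arm can. A call with a gripper value outside its range is refused whole. "jaw" is the closure in counts, from 0 (fully open) to 255 (shut), set as the call begins (left out, the last holds). The fingers move at their own pace and stop on an object; "squeeze" is the grip in N (left out, the last holds). Time passes only in rows, so rows that do not move let the fingers close. It gives the time, the measured TCP pose, the force, the opening and the grip force at its end, in the units of the state.
- observe(): the state, without advancing time (a new reading comes with each control period).
- snapshot(name): name is "side" or "top" or "wrist"; returns a dict with "img" (400x640x3 uint8, blue, green, red), "camera_matrix" (3x3 intrinsics, pixels), "k1" (the pictures are not rectified: a ray, as slopes to the right and down, at radius r is drawn at 1 + k1 r^2 times it, then the intrinsics apply), "xyz" and "orientation" of the camera in the world. Camera axes: x right, y down, z forward; pixel columns grow to the right and rows downward; lengths in m; the calibration is good to about 2 mm. A picture is of the moment at which its call begins. There is no depth.
- close_job(): hands the job in; it is judged then, once.
The state is a dict: "t": time; "qpos": joint angles; "joint_velocities": joint speeds; "effort": joint torques, N m; "ee_pos": TCP position; "tool_rot": TCP orientation; "ft_force": force on the tool from outside, world axes, zero at the start; "ft_torque": the same for the moment, N m; "width": finger opening in m; "gripper_force": force on a finger pad.
Only numpy, scipy, OpenCV 4.12 (cv2) and the standard library are available. Lean on these libraries where they do the work, as an engineer would, in place of code of your own. Each camera call takes 0.05 s, during which the arm holds its last target. There are 200 camera calls.

## Working session

There is one attempt and no reset: what is moved stays moved. The work goes in short steps, Python scripts to look and compute and a tool call to move; the robot and the scene stay as the last step left them, time stands still between calls to the robot, and variables do not carry over. Pictures are saved under pics/ and viewed, at most 20 in all, crops included, and the job is handed in when it is done.

Besides the shell and the picture viewer there is one more tool, called after "Call:" in YAML: its name, and indented under it one key for each argument. move_arm: Moves the arm, as the interface text tells. Its arguments: {"type":"object","properties":{"rows":{"type":"array","items":{"type":"number"}},"jaw":{"type":"number"},"squeeze":{"type":"number"}},"required":["rows"]}

```bash
ls; mkdir -p pics; cat > h.py <<'E'
import numpy as np, cv2
from scipy.spatial.transform import Rotation as R
from cell import observe, snapshot, close_job
def rot(q): return R.from_quat([q[1],q[2],q[3],q[0]]).as_matrix()
def ray(s,u,v):
    K=np.array(s["camera_matrix"],float)
    x=(u-K[0,2])/K[0,0]; y=(v-K[1,2])/K[1,1]
    rd=np.hypot(x,y); r=rd
    for _ in range(30): r=rd/(1+s["k1"]*r*r)
    f=r/rd if rd>0 else 1
    return np.array(s["xyz"]), rot(s["orientation"])@np.array([x*f,y*f,1])
def onz(s,u,v,z):
    o,d=ray(s,u,v); return o+d*(z-o[2])/d[2]
def proj(s,p):
    K=np.array(s["camera_matrix"],float)
    c=rot(s["orientation"]).T@(np.array(p)-np.array(s["xyz"])); x,y=c[:2]/c[2]
    f=1+s["k1"]*(x*x+y*y); return np.array([K[0,0]*x*f+K[0,2],K[1,1]*y*f+K[1,2]])
E
python3 - <<'E'
from h import *
for n in ["top","side"]:
    s=snapshot(n); cv2.imwrite(f"pics/{n}0.png",s["img"]); print(n,s["xyz"],s["orientation"],s["camera_matrix"],s["k1"])
print(observe())
E
```

```text
pics
top [ 0.44077947 -0.03689863  1.30333553] [ 0.04712291 -0.70036765  0.7113931  -0.03441576] [[393.57795362   0.         311.53193944]
 [  0.         393.57795362 207.03379091]
 [  0.           0.           1.        ]] -0.06860054330614154
side [ 0.48189734 -1.13867253  1.04572499] [-0.42689452  0.90303952 -0.04561914  0.01412742] [[470.77143223   0.         309.62685137]
 [  0.         470.77143223 193.4713919 ]
 [  0.           0.           1.        ]] -0.02147258475044191
{'t': 0.1, 'qpos': array([ 1.17292341,  0.47769426,  0.02232204,  1.55632529, -0.01149779,
        1.10928864, -0.08309003]), 'joint_velocities': array([-0.00137954, -0.00274467, -0.00129734, -0.00463778, -0.00026923,
       -0.00010691,  0.00124925]), 'effort': array([ 5.57469073e-03, -5.84086561e+01,  1.54068209e+00, -2.73312968e+01,
       -5.41310187e-02,  1.31343104e-02,  8.81913593e-05]), 'ee_pos': array([ 0.19272129, -0.64635011,  0.2218056 ]), 'tool_rot': array([-7.76078705e-04,  9.89518415e-01,  1.44404558e-01, -1.67126887e-04]), 'ft_force': array([-0.11350348, -0.57564543,  0.24712328]), 'ft_torque': array([ 0.02901094, -0.03784579, -0.00534279]), 'gripper_force': 0.0, 'width': 0.08773667372068206}
```

View pics/top0.png

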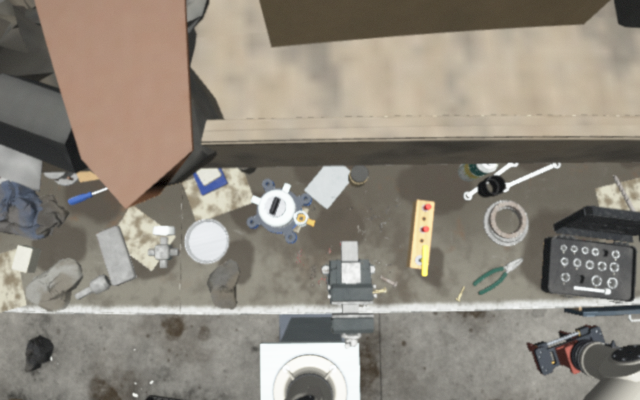

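View pics/side0.png

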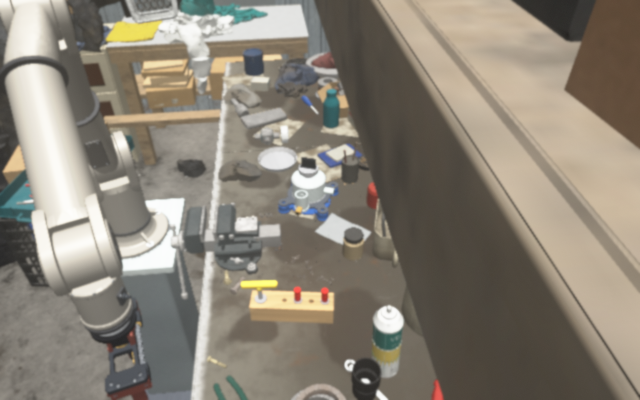

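The top view shows the tank at about (277,209), the dish at (207,241), the rack at (424,235) with two red pins at (428,207) and (425,229), and the yellow key at (425,262). The side view confirms two pins and the key, at about (260,284). Next I'll measure and enlarge these.

```bash
python3 - <<'E'
from h import *
t=cv2.imread("pics/top0.png"); s=cv2.imread("pics/side0.png")
a=cv2.resize(t[165:255,235:335],(400,360),interpolation=cv2.INTER_CUBIC)
b=cv2.resize(t[190:290,400:450],(180,360),interpolation=cv2.INTER_CUBIC)
c=cv2.resize(s[270:330,240:345],(420,240),interpolation=cv2.INTER_CUBIC)
d=cv2.resize(s[145:225,265:345],(240,240),interpolation=cv2.INTER_CUBIC)
o=np.zeros((600,700,3),np.uint8); o[:360,:400]=a; o[:360,410:590]=b; o[360:,:420]=c; o[360:,430:670]=d
cv2.imwrite("pics/c1.png",o)
T=snapshot("top")
h=cv2.cvtColor(T["img"],cv2.COLOR_BGR2HSV)
def blobs(m,roi,mn=8):
    x0,y0,x1,y1=roi; mm=np.zeros(m.shape,np.uint8); mm[y0:y1,x0:x1]=m[y0:y1,x0:x1]
    n,l,st,ce=cv2.connectedComponentsWithStats(mm)
    return [(ce[i].round(1),st[i]) for i in range(1,n) if st[i][4]>=mn]
red=cv2.inRange(h,(0,140,90),(6,255,255))|cv2.inRange(h,(172,140,90),(180,255,255))
for c,st in blobs(red,(400,190,450,290),4): print("red",c,st,onz(T,*c,0.085))
yel=cv2.inRange(h,(24,140,120),(34,255,255))
for c,st in blobs(yel,(400,190,450,290)): print("yel",c,st,onz(T,*c,0.115))
blue=cv2.inRange(h,(100,80,40),(125,255,255))
for c,st in blobs(blue,(235,165,335,255)): print("blue",c,st,onz(T,*c,0.03))
wood=cv2.inRange(h,(10,70,150),(23,255,255))
for c,st in blobs(wood,(400,190,450,290),20): print("wood",c,st)
for q in [(207,241),(360,177)]: print(onz(T,*q,0.0))
E
```

```text
red [426.4 207. ] [425 205   5   4  11] [ 0.57627873 -0.37416645  0.085     ]
red [423.6 228.9] [422 227   4   4   9] [ 0.50816446 -0.36222784  0.085     ]
blue [308.1 203.3] [305 202   6   3   9] [ 0.60098708 -0.00403563  0.03      ]
blue [255.8 226.1] [254 225   4   3   8] [0.52914264 0.1671575  0.03      ]
wood [421.7 229. ] [409 199  26  71 738]
[0.48380472 0.33582508 0.        ]
[ 0.6909042  -0.17891656  0.        ]
```

View pics/c1.png

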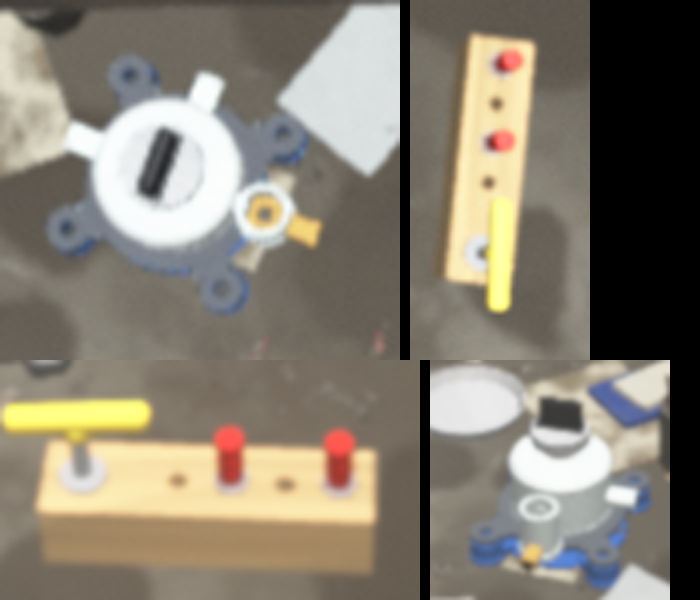

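The crop shows two pins, in the 97 and 167 mm rack holes, the key's bar lying along the rack, and the tank with its four flange eyes and the guide tube at crop (263,212). I'll fit the poses of the tank and the rack.

```bash
python3 - <<'E'
from h import *
T=snapshot("top"); S=snapshot("side")
A=lambda x,y:(235+(x+.5)/4-.5,165+(y+.5)/4-.5)
B=lambda x,y:(400+(x-410+.5)/3.6-.5,190+(y+.5)/3.6-.5)
C=lambda x,y:(240+(x+.5)/4-.5,270+(y-360+.5)/4-.5)
D=lambda x,y:(265+(x-430+.5)/3-.5,145+(y-360+.5)/3-.5)
def fit(m,w):  # 2D rigid: w = Rm + t
    m=np.array(m,float);w=np.array(w)[:,:2];mc=m.mean(0);wc=w.mean(0);a=m-mc;b=w-wc
    th=np.arctan2((a[:,0]*b[:,1]-a[:,1]*b[:,0]).sum(),(a*b).sum())
    Q=np.array([[np.cos(th),-np.sin(th)],[np.sin(th),np.cos(th)]]);t=wc-Q@mc
    print("yaw",th,np.degrees(th),"t",t,"res",((w-(m@Q.T+t))*1000).round(1).tolist());return th,t,Q
# image order: going anticlockwise from above. tube at 270
r=.095*np.sqrt(.5)
holes={'c':(222,290),'d':(284,138),'a':(132,75),'b':(72,228)}
for k,v in holes.items(): print(k,onz(T,*A(*v),.036))
print("tube",onz(T,*A(263,212),.095),"drum",onz(T,*A(166,168),.112),"bar",onz(T,*A(160,162),.179))
print("stubs",onz(T,*A(207,92),.07),onz(T,*A(83,140),.07))
print("side holes c?",onz(S,*D(484,533),.036),onz(S,*D(606,563),.036),"tube",onz(S,*D(540,508),.095))
w=[onz(T,*B(478,253),.057),onz(T,*B(488,182),.055),onz(T,*B(496,103),.055),onz(T,*B(502,141),.095),onz(T,*B(510,61),.095)]
fit([(0,0),(.062,0),(.132,0),(.097,0),(.167,0)],w)
w=[onz(S,*C(80,474),.057),onz(S,*C(178,480),.055),onz(S,*C(285,484),.055),onz(S,*C(230,437),.099),onz(S,*C(340,440),.099)]
fit([(0,0),(.062,0),(.132,0),(.097,0),(.167,0)],w)
print("key bar",[onz(T,*B(*p),.113) for p in [(499,202),(498,305)]],[onz(S,*C(*p),.113) for p in [(5,418),(150,415)]])
E
```

```text
c [0.4915003  0.05517182 0.036     ]
d [0.61404483 0.00367205 0.036     ]
a [0.66825196 0.12753282 0.036     ]
b [0.54341236 0.17656346 0.036     ]
tube [0.54870074 0.01871535 0.095     ] drum [0.58209125 0.09169469 0.112     ] bar [0.57857354 0.08878439 0.179     ]
stubs [0.64733397 0.0633256  0.07      ] [0.61055924 0.16223313 0.07      ]
side holes c? [0.49143455 0.04898559 0.036     ] [ 0.61920733 -0.0149995   0.036     ] tube [0.55195639 0.01381273 0.095     ]
yaw -0.1530713441481667 -8.770341984084503 t [ 0.41239649 -0.35032322] res [[0.1, 0.9], [0.5, -1.6], [0.9, -1.1], [-0.4, 0.6], [-1.0, 1.2]]
yaw -0.142828599421043 -8.183475940590437 t [ 0.4135875  -0.35470814] res [[-1.7, 0.6], [0.3, -0.5], [0.0, -1.1], [0.7, 0.4], [0.6, 0.6]]
key bar [array([ 0.45578202, -0.35481172,  0.113     ]), array([ 0.37045905, -0.35038416,  0.113     ])] [array([ 0.36900909, -0.34938062,  0.113     ]), array([ 0.46070412, -0.35656353,  0.113     ])]
```

Call:
move_arm:
  rows: [1,1,0.2,-0.02,2.0,2.0,0.4,-0.04,2.6,2.4,0.4,-0.04,2.6,2.4,0.4,-0.04,2.6,2.4,0.4,-0.04,2.6,2.4,0.4,-0.04,2.6,2.3,0.2,-0.04,2.6,2.3,0,-0.04,2.6,2.3,0,-0.04,2.6,2.2,0,-0.04,2.6,2.2,0,-0.04,2.6,2.1,0,-0.018,2.0,1.2,0,0,1.0,0.8,0,0,0,0,0,0,0,0,0,0]
  jaw: 100
  squeeze: 30

```text
t: 1.58
ee_pos: [0.5122, -0.3674, 0.2464]
tool_rot: [0.0, 0.997, -0.074, -0.0]
ft_force: [-0.5, -0.5, -0.6]
width: 0.0535
gripper_force: 0.0
```

```bash
cat >> h.py <<'E'
def yaw(o): 
    m=rot(o["tool_rot"]); return np.arctan2(m[1,0],m[0,0]), np.degrees(np.arccos(-m[2,2]))
def st():
    o=observe(); print("t%.1f"%o["t"],np.round(o["ee_pos"],4),"yaw,tilt",np.round(yaw(o),3),"F",np.round(o["ft_force"],1),"T",np.round(o["ft_torque"],2),"w",round(o["width"],4),"g",round(o["gripper_force"],1),"q",np.round(o["qpos"],2)); return o
E
python3 - <<'E'
from h import *
st(); s=snapshot("wrist"); cv2.imwrite("pics/w1.png",s["img"]); print(s["xyz"],s["orientation"])
for p in [(.509,-.367,.099),(.578,-.377,.099)]: print(proj(s,p))
E
```

```text
t1.6 [ 0.5122 -0.3674  0.2464] yaw,tilt [-0.148  0.058] F [-0.5 -0.5 -0.6] T [ 0.05  0.02 -0.02] w 0.0535 g 0.0 q [ 0.55  0.38 -0.04  1.64  0.02  1.12 -1.21]
[ 0.57757605 -0.37773484  0.40905005] [-0.0799295  -0.64782441  0.75179365  0.09349393]
[315.38592446 190.7552557 ]
[315.04584246 118.89669516]
```

View pics/w1.png

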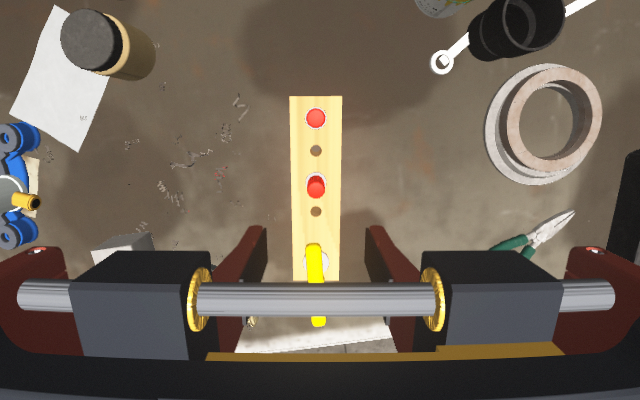

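The wrist view puts the pin tops at about (316,187) and (316,118), within 3 px of the prediction. I'll refine with colour masks.

```bash
python3 - <<'E'
from h import *
s=snapshot("wrist"); h=cv2.cvtColor(s["img"],cv2.COLOR_BGR2HSV)
m=cv2.inRange(h,(0,120,90),(8,255,255))|cv2.inRange(h,(172,120,90),(180,255,255))
m[:, :290]=0; m[:,345:]=0; m[215:]=0
n,l,stt,ce=cv2.connectedComponentsWithStats(m)
for i in range(1,n):
    if stt[i][4]>50:
        x,y,w,hh,a=stt[i]; print(stt[i],ce[i])
        print("top via bottom edge", onz(s,x+w/2-.5,y+hh-w/2-.5,.099),"cent",onz(s,*ce[i],.099), 'w mm',1000*np.linalg.norm(onz(s,x,y,.099)-onz(s,x+w,y,.099)))
for p in [(316,151),(316,211.5)]: print(onz(s,*p,.055))
E
```

```text
[305 108  19  19 280] [313.85       116.82857143]
top via bottom edge [ 0.57888883 -0.37756753  0.099     ] cent [ 0.57906656 -0.37745118  0.099     ] w mm 17.86695279452619
[306 175  18  23 324] [314.23148148 185.80864198]
top via bottom edge [ 0.51041409 -0.36760445  0.099     ] cent [ 0.51315612 -0.36775298  0.099     ] w mm 17.72861244521566
[ 0.54267919 -0.37403594  0.055     ]
[ 0.47385161 -0.36361692  0.055     ]
```

Call:
move_arm:
  rows: [-0.2,0,-2,0,0,0,-3.5,0,0,0,-3.5,0,0,0,-3.5,0,0,0,-2.5,0,0,0,-2,0,0,0,-1,0,0,0,0,0,0,0,0,0]

```text
t: 2.43
ee_pos: [0.5103, -0.3681, 0.0672]
tool_rot: [0.0, 0.997, -0.075, -0.0]
ft_force: [0.5, 0.1, 0.1]
width: 0.053
gripper_force: 0.0
```

Call:
move_arm:
  rows: [0,0,0,0,0,0,0,0,0,0,0,0,0,0,0,0,0,0,0,0,0,0,0,0]
  jaw: 255
  squeeze: 35

```text
t: 2.93
ee_pos: [0.5111, -0.3669, 0.067]
tool_rot: [0.0, 0.997, -0.074, 0.0]
ft_force: [-0.4, -0.5, 2.3]
width: 0.0172
gripper_force: 35.1
```

Call:
move_arm:
  rows: [0,0,1.5,0,0,0,3.5,0,0,0,3.5,0,0,0,3.5,0,0,0,3.5,0,0,1,3,0.02,-0.2,2.5,1.5,0.05,-0.2,3.5,0,0.05,-0.2,3.7,0,0.05,-0.2,3.7,0,0.05,-0.2,3.7,0,0.05,-0.2,3.7,0,0.05,-0.2,3.7,0,0.05,-0.2,3.7,0,0.05,-0.2,3.7,0,0.05,-0.2,3.7,0,0.05,0,3.2,0,0.015,0,1.6,0,0,0,0.8,0,0]

```text
t: 4.52
ee_pos: [0.4904, 0.0584, 0.2668]
tool_rot: [-0.0, 0.981, 0.195, 0.0]
ft_force: [0.2, -0.5, -0.1]
width: 0.0172
gripper_force: 35.0
```

```bash
python3 - <<'E'
from h import *
st(); s=snapshot("wrist"); cv2.imwrite("pics/w2.png",s["img"]); print(s["xyz"],s["orientation"])
th=np.radians(-23)
for a,z,r in [(45,.036,.095),(135,.036,.095),(225,.036,.095),(315,.036,.095),(270,.095,.08)]:
    p=(.58+r*np.cos(th+np.radians(a)),.091+r*np.sin(th+np.radians(a)),z); print(a,np.round(p,3),proj(s,p))
E
```

```text
t4.5 [0.4904 0.0584 0.2668] yaw,tilt [0.391 0.045] F [ 0.2 -0.5 -0.1] T [ 0.02 -0.03 -0.05] w 0.0172 g 35.0 q [ 0.1   0.16 -0.38  1.9   0.07  1.09 -1.49]
[0.55129689 0.0830048  0.42956155] [ 0.10111351  0.82484872 -0.55202394 -0.06833898]
45 [0.668 0.127 0.036] [319.69503227   7.69913133]
135 [0.544 0.179 0.036] [238.92496132  94.13831692]
225 [0.492 0.055 0.036] [318.21787741 173.63067284]
315 [0.616 0.003 0.036] [398.85065957  95.37363268]
270 [0.549 0.017 0.095] [373.18791712 146.94012232]
```

View pics/w2.png

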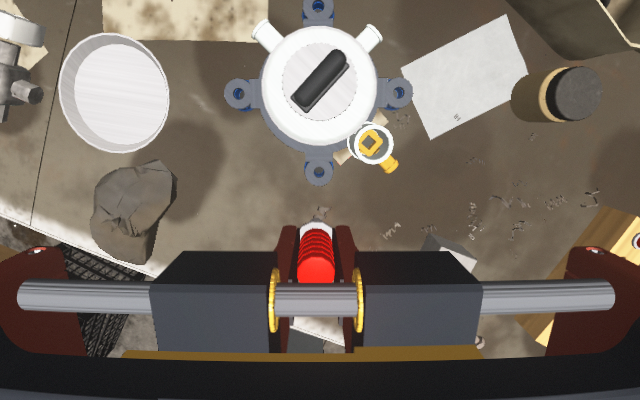

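The wrist view shows the holes at c≈(318,171), b≈(238,93), d≈(400,93) and a≈(319,7), close to the prediction. The pin in the gripper looks upright. I'll refine by fitting the hole blobs.

```bash
cat > hol.py <<'E'
from h import *
def fit(m,w):
    m=np.array(m,float);w=np.array(w)[:,:2];mc=m.mean(0);wc=w.mean(0);a=m-mc;b=w-wc
    th=np.arctan2((a[:,0]*b[:,1]-a[:,1]*b[:,0]).sum(),(a*b).sum())
    Q=np.array([[np.cos(th),-np.sin(th)],[np.sin(th),np.cos(th)]]);t=wc-Q@mc
    print("yaw",round(th,4),"t",t.round(4),"res mm",((w-(m@Q.T+t))*1000).round(1).tolist()); return th,t,Q
def holes(s,th=np.radians(-23),c=(.58,.091)):
    g=cv2.cvtColor(s["img"],cv2.COLOR_BGR2GRAY).astype(int); M=[];W=[]
    for a in (45,135,225,315):
        p=np.array([c[0]+.095*np.cos(th+np.radians(a)),c[1]+.095*np.sin(th+np.radians(a)),.036]); u,v=proj(s,p)
        px=np.linalg.norm(proj(s,p+[.0065,0,0])-[u,v]); r=int(px*1.9)
        if u-r<0 or v-r<0: continue
        x0,y0=int(round(u))-r,int(round(v))-r; w=g[y0:y0+2*r+1,x0:x0+2*r+1].astype(np.uint8)
        _,b=cv2.threshold(w,0,255,cv2.THRESH_BINARY_INV+cv2.THRESH_OTSU)
        n,l,stt,ce=cv2.connectedComponentsWithStats(b)
        i=min(range(1,n),key=lambda i:np.hypot(*(ce[i]-r))+ (99 if stt[i][4]<10 else 0))
        q=onz(s,*(ce[i]+[x0,y0]),.036); print(a,(u,v),"meas",(ce[i]+[x0,y0]).round(1),"area",stt[i][4],"exp",round(np.pi*px*px),q.round(4))
        M.append((.095*np.cos(np.radians(a)),.095*np.sin(np.radians(a)))); W.append(q)
    return fit(M,W)
E
python3 - <<'E'
from hol import *
s=snapshot("wrist"); th,t,Q=holes(s)
for a in (45,135,225,315): print(a,(t+.095*np.array([np.cos(th+np.radians(a)),np.sin(th+np.radians(a))])).round(4))
g=s["img"][60:205,215:425]; cv2.imwrite("pics/w2c.png",cv2.resize(g,None,fx=3.5,fy=3.5,interpolation=cv2.INTER_CUBIC))
E
```

```text
135 (np.float64(238.7781097198378), np.float64(94.25166290714331)) meas [238.   93.4] area 105 exp 98 [0.5449 0.1802 0.036 ]
225 (np.float64(318.1138161353697), np.float64(173.71257479443753)) meas [318.5 172. ] area 94 exp 84 [0.4941 0.0558 0.036 ]
315 (np.float64(398.72324706925923), np.float64(95.41384939860325)) meas [399.5  91.8] area 77 exp 103 [0.6197 0.0039 0.036 ]
yaw -0.3872 t [0.5821 0.0923] res mm [[-0.3, 0.4], [-0.4, 0.4], [0.7, -0.8]]
45 [0.6697 0.1291]
135 [0.5453 0.1798]
225 [0.4945 0.0554]
315 [0.6189 0.0047]
```

View pics/w2c.png

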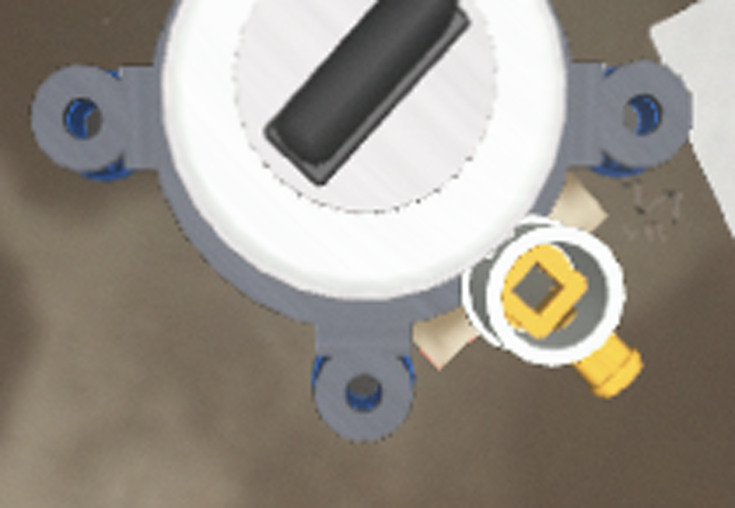

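Call:
move_arm:
  rows: [0.36,-0.29,-2,0,0,0,-3.5,0,0,0,-3.5,0,0,0,-3.5,0,0,0,-2.7,0,0,0,-1.5,0,0,0,-0.5,0,0,0,0,0,0,0,0,0]

```text
t: 5.37
ee_pos: [0.4952, 0.0512, 0.0953]
tool_rot: [0.0, 0.982, 0.191, 0.0]
ft_force: [1.0, -0.2, -0.2]
width: 0.0175
gripper_force: 35.0
```

```bash
python3 - <<'E'
from hol import *
st(); s=snapshot("wrist"); cv2.imwrite("pics/w3.png",cv2.resize(s["img"][120:400,150:490],None,fx=2,fy=2))
try: holes(s,-.387,(.5821,.0923))
except Exception as e: print(e)
print(proj(s,(.494,.0555,.036)))
E
```

```text
t5.4 [0.4952 0.0512 0.0953] yaw,tilt [0.385 0.047] F [ 1.  -0.2 -0.2] T [0.03 0.02 0.01] w 0.0175 g 35.0 q [ 0.06  0.38 -0.34  2.07  0.19  0.72 -1.59]
135 (np.float64(165.140435923881), np.float64(76.83777919623326)) meas [164.9  77.3] area 298 exp 308 [0.5449 0.1799 0.036 ]
225 (np.float64(309.444113515783), np.float64(211.5727718335557)) meas [308.2 210.1] area 955 exp 238 [0.4952 0.0567 0.036 ]
315 (np.float64(449.577830687144), np.float64(72.40678813798493)) meas [448.9  73.2] area 312 exp 336 [0.6183 0.0049 0.036 ]
yaw -0.3893 t [0.582  0.0927] res mm [[-0.5, -0.4], [0.9, 0.6], [-0.4, -0.2]]
[309.09816026 212.20850967]
```

View pics/w3.png

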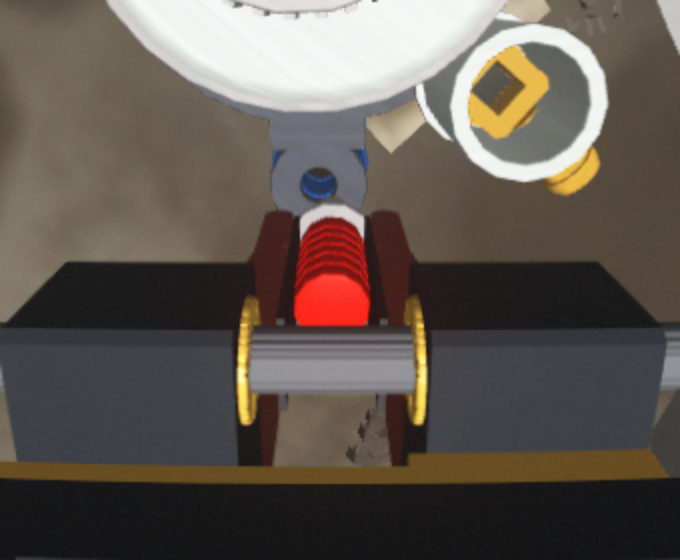

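Call:
move_arm:
  rows: [-0.07,0.47,0,0,0,0,0,0,0,0,0,0,0,0,0,0]

```text
t: 5.75
ee_pos: [0.4941, 0.0571, 0.0952]
tool_rot: [0.0, 0.981, 0.192, 0.001]
ft_force: [-0.7, -0.8, -1.0]
width: 0.0175
gripper_force: 35.0
```

Call:
move_arm:
  rows: [0.03,-0.12,0,0,0,0,-0.6,0,0,0,-0.6,0,0,0,-0.4,0,0,0,-0.4,0,0,0,0,0,0,0,0,0]

```text
t: 6.33
ee_pos: [0.4938, 0.0558, 0.0742]
tool_rot: [-0.0, 0.981, 0.192, -0.0]
ft_force: [0.6, 0.2, -0.3]
width: 0.0175
gripper_force: 35.0
```

Call:
move_arm:
  rows: [0,0,-0.6,0,0,0,-0.6,0,0,0,-0.6,0,0,0,-0.4,0,0,0,-0.3,0,0,0,-0.2,0,0,0,0,0,0,0,0,0]

```text
t: 7.0
ee_pos: [0.4941, 0.0557, 0.048]
tool_rot: [0.0, 0.981, 0.192, -0.0]
ft_force: [-1.7, -0.4, 4.7]
width: 0.0173
gripper_force: 35.0
```

Call:
move_arm:
  rows: [0,0,0,0,0,0,0,0,0,0,0,0,0,0,1.5,0,0,0,3,0,0,0,3.5,0,0,0,3.5,0,0,0,3.5,0,0,0,3.5,0,0,0,1.5,0,0,0,0,0]
  jaw: 110

```text
t: 7.92
ee_pos: [0.4964, 0.0563, 0.2518]
tool_rot: [0.0, 0.981, 0.192, 0.004]
ft_force: [0.9, 0.9, -0.5]
width: 0.0497
gripper_force: 0.0
```

```bash
python3 - <<'E'
from hol import *
st(); s=snapshot("wrist")
holes(s,-.388,(.5818,.0925))
h=cv2.cvtColor(s["img"],cv2.COLOR_BGR2HSV); m=cv2.inRange(h,(0,120,90),(8,255,255))|cv2.inRange(h,(172,120,90),(180,255,255)); m[230:]=0
n,l,S,ce=cv2.connectedComponentsWithStats(m)
for i in range(1,n):
    if S[i][4]>50: x,y,w,hh,a=S[i]; print(S[i],ce[i],"top",onz(s,x+w/2-.5,y+hh-w/2-.5,.080))
print(proj(s,(.494,.0557,.08)))
E
```

```text
t7.9 [0.4964 0.0563 0.2518] yaw,tilt [0.386 0.438] F [ 0.9  0.9 -0.5] T [-0.02 -0.03  0.01] w 0.0497 g 0.0 q [ 0.1   0.18 -0.38  1.92  0.08  1.05 -1.5 ]
135 (np.float64(230.9738717923071), np.float64(98.37000286066157)) meas [230.8  98.4] area 113 exp 105 [0.5449 0.1802 0.036 ]
225 (np.float64(314.76400199410904), np.float64(178.9393961207452)) meas [315.1 179.6] area 367 exp 90 [0.4936 0.0551 0.036 ]
315 (np.float64(396.66258819086977), np.float64(96.42221274506497)) meas [397.9  96. ] area 84 exp 110 [0.6196 0.0038 0.036 ]
yaw -0.3868 t [0.5819 0.092 ] res mm [[-0.1, 0.7], [-0.7, -0.0], [0.8, -0.7]]
[307 175  17  21 287] [314.81881533 184.97909408] top [0.493386   0.05508789 0.08      ]
[314.686117   186.26813554]
```

Call:
move_arm:
  rows: [0.3,-1.5,0.2,-0.02,0.6,-3,0.2,-0.045,0.6,-3.4,0,-0.045,0.7,-3.6,0,-0.045,0.7,-3.6,0,-0.045,0.7,-3.6,0,-0.045,0.7,-3.6,0,-0.045,0.7,-3.6,0,-0.045,0.7,-3.6,0,-0.045,0.7,-3.6,0,-0.045,0.7,-3.6,0,-0.045,0.6,-3.0,0,-0.045,0.4,-2.2,0,-0.021,0.2,-1.5,0,0,0,0,0,0,0,0,0,0]

```text
t: 9.3
ee_pos: [0.5755, -0.3792, 0.2492]
tool_rot: [-0.001, 0.997, -0.076, -0.002]
ft_force: [0.7, 0.4, -0.2]
width: 0.0503
gripper_force: 0.0
```

Call:
move_arm:
  rows: [0.25,0.1,-2,0,0,0,-3.5,0,0,0,-3.5,0,0,0,-3.5,0,0,0,-2.7,0,0,0,-2,0,0,0,-1,0,0,0,0,0,0,0,0,0]

```text
t: 10.05
ee_pos: [0.5798, -0.3764, 0.0699]
tool_rot: [-0.0, 0.997, -0.074, -0.0]
ft_force: [0.4, -0.4, 0.3]
width: 0.0497
gripper_force: 0.0
```

Call:
move_arm:
  rows: [0,0,0,0,0,0,0,0,0,0,0,0,0,0,0,0,0,0,0,0,0,0,0,0]
  jaw: 255

```text
t: 10.55
ee_pos: [0.5798, -0.3775, 0.0702]
tool_rot: [0.0, 0.997, -0.075, 0.0]
ft_force: [0.2, -0.7, 2.0]
width: 0.0176
gripper_force: 35.0
```

Call:
move_arm:
  rows: [0,0,1.5,0,0,0,3.5,0,0,0,3.5,0,0,0,3.5,0,0,0,3.5,0,0,0,3.5,0.02,-0.3,1.6,2,0.08,-0.6,3.2,0,0.11,-0.6,3.2,0,0.11,-0.6,3.2,0,0.11,-0.6,3.2,0,0.11,-0.6,3.2,0,0.11,-0.6,3.2,0,0.11,-0.6,3.2,0,0.11,-0.6,3.2,0,0.11,-0.6,3.2,0,0.11,-0.6,3.2,0,0.11,-0.6,3.2,0,0.11,-0.6,3.2,0,0.11,0,1.6,0,0.058]

```text
t: 12.22
ee_pos: [0.5032, 0.0429, 0.28]
tool_rot: [-0.0, 0.784, 0.62, 0.0]
ft_force: [0.5, 1.0, -0.5]
width: 0.0173
gripper_force: 35.0
```

```bash
python3 -c "
from h import *
st()"
```

```text
t12.2 [0.5032 0.0429 0.28  ] yaw,tilt [1.339 0.049] F [ 0.5  1.  -0.5] T [-0.05 -0.07  0.  ] w 0.0173 g 35.0 q [ 0.25  0.18 -0.52  1.86  0.1   1.13 -0.53]
```

Call:
move_arm:
  rows: [0.5,1.7,0,0.09,0.6,2.0,0,0.09,0.7,2.0,0,0.09,0.7,2.0,0,0.09,0.7,2.0,0,0.09,0.5,2.0,0,0.09,0.3,1.3,0,0.09,0.2,0.7,0,0,0,0,0,0,0,0,0,0,0,0,0,0]

```text
t: 13.13
ee_pos: [0.5468, 0.1742, 0.2795]
tool_rot: [0.0, 0.559, 0.829, -0.0]
ft_force: [0.6, -0.7, -0.2]
width: 0.0173
gripper_force: 35.0
```

```bash
python3 - <<'E'
from hol import *
st(); s=snapshot("wrist"); cv2.imwrite("pics/w4.png",s["img"])
holes(s,-.388,(.5818,.0923))
E
```

```text
t13.1 [0.5468 0.1742 0.2795] yaw,tilt [1.955 0.06 ] F [ 0.6 -0.7 -0.2] T [-0.01 -0.12  0.  ] w 0.0173 g 35.0 q [ 0.1   0.33 -0.65  1.7   0.22  1.18 -0.22]
45 (np.float64(386.81832912175946), np.float64(235.79713221837423)) meas [386.8 235.5] area 76 exp 67 [0.6692 0.1295 0.036 ]
135 (np.float64(316.0285532650951), np.float64(167.15942762561048)) meas [316.  168.9] area 49 exp 80 [0.5458 0.1778 0.036 ]
225 (np.float64(247.1010278172563), np.float64(237.62430364489066)) meas [246.8 238.6] area 281 exp 73 [0.4943 0.0541 0.036 ]
315 (np.float64(317.7447400775747), np.float64(298.8351923043582)) meas [318.  298.5] area 34 exp 62 [0.6187 0.0053 0.036 ]
yaw -0.3819 t [0.582  0.0917] res mm [[-0.2, 0.5], [1.1, -1.3], [-0.3, -0.3], [-0.6, 1.1]]
```

View pics/w4.png

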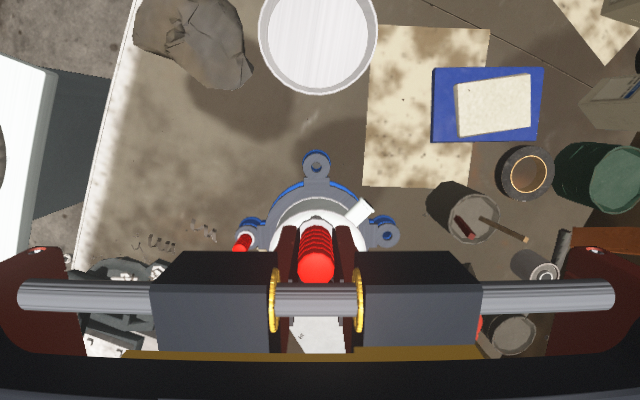

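Call:
move_arm:
  rows: [-0.2,0.6,-1.5,0,0,0,-3.5,0,0,0,-3.5,0,0,0,-3.5,0,0,0,-3,0,0,0,-2,0,0,0,-1.2,0,0,0,0,0,0,0,0,0,0,0,0,0]

```text
t: 14.02
ee_pos: [0.5457, 0.182, 0.0992]
tool_rot: [0.001, 0.558, 0.83, 0.001]
ft_force: [0.3, 0.4, -0.8]
width: 0.0177
gripper_force: 35.0
```

```bash
python3 - <<'E'
from hol import *
st(); s=snapshot("wrist")
holes(s,-.388,(.5818,.0923))
E
```

```text
bash:   957 Segmentation fault         python3 - <<'E'
from hol import *
st(); s=snapshot("wrist")
holes(s,-.388,(.5818,.0923))
E
```

Call:
move_arm:
  rows: [-0.06,-0.15,0,0,0,0,-0.6,0,0,0,-0.6,0,0,0,-0.5,0,0,0,-0.4,0,0,0,-0.4,0,0,0,0,0,0,0,0,0]

```text
t: 14.73
ee_pos: [0.5438, 0.1803, 0.0723]
tool_rot: [-0.0, 0.557, 0.83, -0.0]
ft_force: [-0.4, -0.6, -1.3]
width: 0.0173
gripper_force: 35.0
```

Entered without force, so I'll push it home (TCP ≈ 0.051).

Call:
move_arm:
  rows: [0,0,-0.5,0,0,0,-0.5,0,0,0,-0.4,0,0,0,-0.3,0,0,0,-0.3,0,0,0,-0.2,0,0,0,0,0,0,0,0,0]

```text
t: 15.4
ee_pos: [0.5448, 0.1807, 0.0512]
tool_rot: [0.0, 0.558, 0.83, 0.001]
ft_force: [0.7, 0.4, 4.3]
width: 0.0177
gripper_force: 35.0
```

Call:
move_arm:
  rows: [0,0,0,0,0,0,0,0,0,0,0,0,0,0,2,0,0,0,3.5,0,0,0,3.5,0,0,0,3.5,0,0,0,3.5,0,0,0,3.5,0,0,0,2.5,0,0,0,0,0]
  jaw: 110

```text
t: 16.32
ee_pos: [0.5463, 0.1817, 0.2764]
tool_rot: [0.003, 0.558, 0.83, 0.004]
ft_force: [0.7, 0.3, 0.0]
width: 0.0496
gripper_force: 0.0
```

```bash
python3 - <<'E'
from h import *
st(); T=snapshot("top"); S=snapshot("side")
# y-parallel edge: in xz plane each ray gives a line
def l(s,u,v): o,d=ray(s,u,v); return o,d
for ut,us in [((300,164),(400,292)),((300,164),(440,395)),((500,163),(350,130)),((300,164),(350,130))]:
    o,d=l(T,*ut); p,e=l(S,*us)
    # o.xz + a d.xz = p.xz + b e.xz
    A=np.array([[d[0],-e[0]],[d[2],-e[2]]]); a,b=np.linalg.solve(A,[p[0]-o[0],p[2]-o[2]]); print((o+a*d).round(3),(p+b*e).round(3))
s=snapshot("wrist"); cv2.imwrite("pics/w5.png",s["img"])
h=cv2.cvtColor(s["img"],cv2.COLOR_BGR2HSV); m=cv2.inRange(h,(0,120,90),(8,255,255))|cv2.inRange(h,(172,120,90),(180,255,255)); m[260:]=0
n,L,Q,ce=cv2.connectedComponentsWithStats(m)
for i in range(1,n):
    if Q[i][4]>50: x,y,w,hh,a=Q[i]; print(Q[i],"top",onz(s,x+w/2-.5,y+hh-w/2-.5,.080))
E
```

```text
t16.3 [0.5463 0.1817 0.2764] yaw,tilt [1.959 0.509] F [0.7 0.3 0. ] T [ 0.04 -0.16 -0.04] w 0.0496 g 0.0 q [ 0.1   0.33 -0.66  1.71  0.22  1.17 -0.24]
[ 0.556 -0.014  0.8  ] [ 0.556 -0.948  0.8  ]
[ 0.544 -0.016  0.851] [ 0.544 -1.044  0.851]
[ 0.547 -0.263  0.828] [ 0.547 -0.793  0.828]
[ 0.558 -0.014  0.793] [ 0.558 -0.736  0.793]
[308 168  16  20 254] top [0.54450899 0.18007974 0.08      ]
[230 240  15  17  66] top [0.48932619 0.06647459 0.08      ]
```

Call:
move_arm:
  rows: [0,0,0.5,-0.06,0.2,-0.5,0.5,-0.12,0.2,-0.5,0.5,-0.12,0.2,-0.5,0.5,-0.12,0.2,-0.5,0.5,-0.12,0.2,-0.5,0,-0.12,0.2,-0.5,0,-0.12,0.2,-0.5,0,-0.12,0.2,-0.5,0,-0.12,0.2,-0.5,0,-0.12,0.2,-0.5,0,-0.12,0.2,-0.5,0,-0.12,0.2,-0.5,0,-0.12,0.2,-0.5,0,-0.12,0.2,-0.5,0,-0.12,0.2,-0.5,0,-0.12,0.2,-0.5,0,-0.12,0.2,-0.5,0,-0.09,0,-0.4,0,0,0,0,0,0]

```text
t: 18.13
ee_pos: [0.5773, 0.0899, 0.2938]
tool_rot: [0.001, 0.998, -0.055, -0.002]
ft_force: [-0.3, -0.2, -0.6]
width: 0.0504
gripper_force: 0.0
```

```bash
python3 - <<'E'
from h import *
st(); s=snapshot("wrist"); cv2.imwrite("pics/w6.png",s["img"])
print("cap top expected", proj(s,(.582,.0923,.1795)),"disc",proj(s,(.582,.0923,.1455)))
E
```

```text
t18.1 [0.5773 0.0899 0.2938] yaw,tilt [-0.11   0.193] F [-0.3 -0.2 -0.6] T [ 0.02  0.02 -0.  ] w 0.0504 g 0.0 q [-0.04  0.29 -0.28  1.67  0.08  1.2  -2.02]
cap top expected [311.87614694 190.28088844] disc [312.25103253 182.78886318]
```

View pics/w6.png

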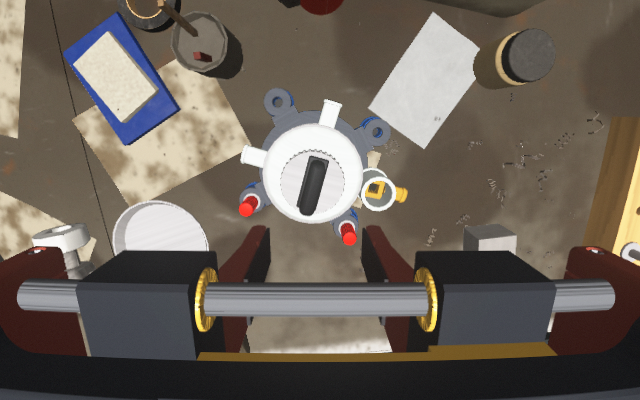

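The view shows both pins home at (249,206) and (347,233), the cap bar running from about (318,158) to (306,213), and the dish at (160,230). I'll measure the bar angle, the dish, the tube and the socket.

```bash
cat > cap.py <<'E'
from h import *
def bar(s,c,z=.1795,R=45):
    # dark bar: min area rect of the dark blob near projected centre
    g=cv2.cvtColor(s["img"],cv2.COLOR_BGR2GRAY); u,v=proj(s,c+(z,)).astype(int)
    m=np.zeros(g.shape,np.uint8); m[v-R:v+R,u-R:u+R]=(g[v-R:v+R,u-R:u+R]<75)*255
    n,l,S,ce=cv2.connectedComponentsWithStats(m)
    i=max((i for i in range(1,n)),key=lambda i:S[i][4]-8*np.hypot(*(ce[i]-(u,v))))
    ys,xs=np.where(l==i); P=np.array([onz(s,x,y,z)[:2] for x,y in zip(xs,ys)])
    r=cv2.minAreaRect((P*1e4).astype(np.float32)); bx=cv2.boxPoints(r)/1e4
    e=[bx[1]-bx[0],bx[2]-bx[1]]; e=max(e,key=np.linalg.norm); a=np.arctan2(e[1],e[0])
    a=(a+np.pi/2)%np.pi-np.pi/2
    C=np.cov(P.T); w,V=np.linalg.eigh(C); pa=np.arctan2(V[1,1],V[0,1]); pa=(pa+np.pi/2)%np.pi-np.pi/2
    print("bar centre",(np.array(r[0])/1e4).round(4),"size mm",(np.array(r[1])/10).round(1),"ang",round(a,3),"pca",round(pa,3)); return a
E
python3 - <<'E'
from cap import *
s=snapshot("wrist"); bar(s,(.582,.0923))
# dish rim
h=cv2.cvtColor(s["img"],cv2.COLOR_BGR2HSV)
cv2.imwrite("pics/w6c.png",np.hstack([cv2.resize(s["img"][140:225,265:365],(400,340),interpolation=cv2.INTER_CUBIC),cv2.resize(s["img"][165:215,350:410],(400,340),interpolation=cv2.INTER_CUBIC)]))
for p in [(113,235),(208,235),(160,202)]: print("dish rim",onz(s,*p,.022).round(4))
E
```

```text
bar centre [0.5845 0.0928] size mm [17.  50.7] ang -0.373 pca -0.393
dish rim [0.5121 0.4011 0.022 ]
dish rim [0.4974 0.2572 0.022 ]
dish rim [0.554 0.317 0.022]
```

View pics/w6c.png

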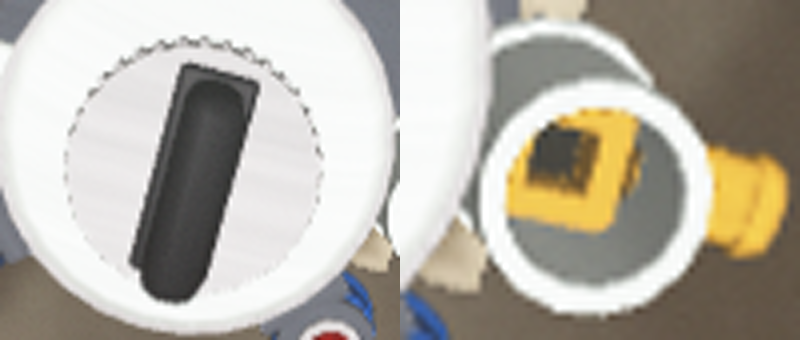

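Call:
move_arm:
  rows: [0.3,0.2,0,-0.1,0.17,0.04,-1,-0.1,0,0,-3,-0.07,0,0,-3.5,0,0,0,-3,0,0,0,-2,0,0,0,-1,0,0,0,0,0,0,0,0,0,0,0,0,0]

```text
t: 19.07
ee_pos: [0.5838, 0.0941, 0.1623]
tool_rot: [-0.001, 0.982, -0.189, 0.001]
ft_force: [0.6, -0.1, 0.6]
width: 0.0498
gripper_force: 0.0
```

Call:
move_arm:
  rows: [-0.1,-0.12,-0.5,0,0,0,-0.5,0,0,0,-0.2,0,0,0,0,0,0,0,0,0]

```text
t: 19.48
ee_pos: [0.5816, 0.0924, 0.1487]
tool_rot: [0.0, 0.982, -0.189, -0.0]
ft_force: [0.7, 0.2, 0.7]
width: 0.0497
gripper_force: 0.0
```

Call:
move_arm:
  rows: [0,0,0,0,0,0,0,0,0,0,0,0,0,0,0,0,0,0,0,0,0,0,0,0,0,0,0,0]
  jaw: 255
  squeeze: 50

```text
t: 20.07
ee_pos: [0.5818, 0.0925, 0.1487]
tool_rot: [-0.0, 0.982, -0.189, 0.0]
ft_force: [0.8, 0.5, 1.0]
width: 0.014
gripper_force: 50.0
```

```bash
python3 -c "
from h import *
st()"
```

```text
t20.1 [0.5818 0.0925 0.1487] yaw,tilt [-0.381  0.014] F [0.8 0.5 1. ] T [ 0.08 -0.05 -0.06] w 0.014 g 50.0 q [-0.08  0.43 -0.23  1.82  0.12  0.9  -2.32]
```

Call:
move_arm:
  rows: [0,0,0,0.04,0,0,0,0.06,0,0,0,0.06,0,0,0,0.06,0,0,0,0.06,0,0,0,0.06,0,0,0,0.06,0,0,0,0.06,0,0,0,0.06,0,0,0,0.05,0,0,0,0.03,0,0,0,0,0,0,0,0]

```text
t: 21.15
ee_pos: [0.5818, 0.0924, 0.1487]
tool_rot: [-0.0, 0.994, 0.109, 0.0]
ft_force: [-0.6, 0.7, 1.1]
width: 0.0136
gripper_force: 50.0
```

```bash
python3 -c "
from h import *
st()"
```

```text
t21.1 [0.5818 0.0924 0.1487] yaw,tilt [0.218 0.009] F [-0.6  0.7  1.1] T [-0.02  0.01 -0.03] w 0.0136 g 50.0 q [ 0.02  0.44 -0.36  1.82  0.19  0.92 -1.78]
```

Call:
move_arm:
  rows: [0,0,0,0.03,0,0,0,0.03,0,0,0,0.02,0,0,0,0.02]

```text
t: 21.48
ee_pos: [0.5817, 0.0924, 0.1487]
tool_rot: [-0.0, 0.987, 0.159, 0.0]
ft_force: [-1.3, 0.3, 1.3]
width: 0.0138
gripper_force: 50.0
```

```bash
python3 -c "
from cap import *
st(); bar(snapshot('wrist'),(.582,.0923))"
```

```text
t21.5 [0.5817 0.0924 0.1487] yaw,tilt [0.319 0.005] F [-1.3  0.3  1.3] T [ 0.06  0.04 -0.15] w 0.0138 g 50.0 q [ 0.03  0.45 -0.38  1.82  0.2   0.92 -1.69]
bar centre [0.5816 0.0926] size mm [44.3 42.1] ang 0.319 pca -1.032
```

Call:
move_arm:
  rows: [0,0,0,0.02,0,0,0,0]

```text
t: 21.7
ee_pos: [0.5817, 0.0925, 0.1487]
tool_rot: [-0.0, 0.986, 0.169, 0.0]
ft_force: [-0.1, -0.0, 0.6]
width: 0.0138
gripper_force: 50.0
```

```bash
python3 -c "
from cap import *
st()"
```

```text
t21.7 [0.5817 0.0925 0.1487] yaw,tilt [0.339 0.012] F [-0.1 -0.   0.6] T [ 0.04  0.1  -0.19] w 0.0138 g 50.0 q [ 0.04  0.45 -0.39  1.82  0.21  0.92 -1.67]
```

Call:
move_arm:
  rows: [0,0,0,0.02,0,0,0,0.02,0,0,0,0]

```text
t: 21.95
ee_pos: [0.5817, 0.0926, 0.1487]
tool_rot: [-0.0, 0.982, 0.188, -0.0]
ft_force: [-0.9, 1.1, 2.5]
width: 0.0139
gripper_force: 50.2
```

```bash
python3 -c "
from cap import *
st(); s=snapshot('wrist'); cv2.imwrite('pics/w7.png',cv2.resize(s['img'][60:380,170:460],None,fx=1.8,fy=1.8))"
```

```text
t21.9 [0.5817 0.0926 0.1487] yaw,tilt [0.379 0.03 ] F [-0.9  1.1  2.5] T [ 0.3   0.14 -0.7 ] w 0.0139 g 50.2 q [ 0.04  0.45 -0.4   1.82  0.21  0.92 -1.64]
```

View pics/w7.png

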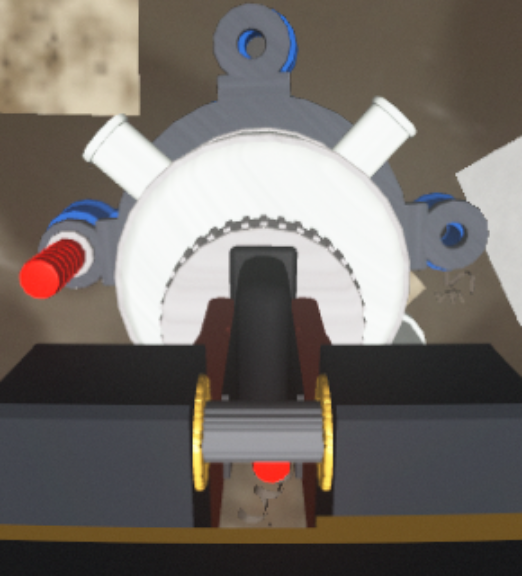

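The cap turned with the tool and torque rose to 0.7 N m, so it's at the first stop. I'll hold it there for more than 2 s.

Call:
move_arm:
  rows: [0,0,0,-0.01,0,0,0,0,0,0,0,0,0,0,0,0,0,0,0,0,0,0,0,0,0,0,0,0,0,0,0,0,0,0,0,0,0,0,0,0,0,0,0,0,0,0,0,0,0,0,0,0,0,0,0,0,0,0,0,0,0,0,0,0,0,0,0,0]

```text
t: 23.42
ee_pos: [0.5817, 0.0926, 0.1487]
tool_rot: [-0.0, 0.983, 0.183, 0.0]
ft_force: [-2.1, 2.6, 3.9]
width: 0.0139
gripper_force: 50.1
```

Call:
move_arm:
  rows: [0,0,0,0,0,0,0,0,0,0,0,0,0,0,0,0,0,0,0,0,0,0,0,0,0,0,0,0,0,0,0,0,0,0,0,0,0,0,0,0,0,0,0,0,0,0,0,0,0,0,0,0,0,0,0,0,0,0,0,0,0,0,0,0,0,0,0,0]

```text
t: 24.83
ee_pos: [0.5817, 0.0925, 0.1487]
tool_rot: [-0.0, 0.983, 0.183, 0.0]
ft_force: [-2.8, 4.0, 3.9]
width: 0.0138
gripper_force: 50.1
```

Call:
move_arm:
  rows: [0,0,0,-0.02,0,0,-0.2,0,0,0,-0.2,0,0,0,-0.2,0,0,0,0,0,0,0,0,0]

```text
t: 25.33
ee_pos: [0.5819, 0.0925, 0.1434]
tool_rot: [0.0, 0.985, 0.174, 0.0]
ft_force: [-4.3, 2.6, 10.2]
width: 0.0137
gripper_force: 50.0
```

```bash
python3 -c "
from cap import *
st()"
```

```text
t25.3 [0.5819 0.0925 0.1434] yaw,tilt [0.349 0.046] F [-4.3  2.6 10.2] T [ 0.57  0.99 -0.04] w 0.0137 g 50.0 q [ 0.04  0.45 -0.39  1.82  0.21  0.91 -1.67]
```

Call:
move_arm:
  rows: [0,0,-0.1,0,0,0,0,0,0,0,0,0.05,0,0,0,0.05,0,0,0,0.05,0,0,0,0,0,0,0,0]

```text
t: 25.92
ee_pos: [0.5827, 0.092, 0.1428]
tool_rot: [0.001, 0.969, 0.247, 0.001]
ft_force: [-3.3, 1.3, 10.9]
width: 0.0137
gripper_force: 50.0
```

```bash
python3 -c "
from cap import *
st()"
```

```text
t25.9 [0.5827 0.092  0.1428] yaw,tilt [0.499 0.133] F [-3.3  1.3 10.9] T [0.34 0.62 0.  ] w 0.0137 g 50.0 q [ 0.06  0.46 -0.42  1.82  0.23  0.91 -1.54]
```

Call:
move_arm:
  rows: [0,0,0,0.06,0,0,0,0.06,0,0,0,0.06,0,0,0,0.06,0,0,0,0.06,0,0,0,0.06,0,0,0,0.06,0,0,0,0.06,0,0,0,0.06,0,0,0,0.04,0,0,0,0.02,0,0,0,0,0,0,0,0]

```text
t: 27.0
ee_pos: [0.5832, 0.0921, 0.143]
tool_rot: [0.001, 0.853, 0.522, 0.001]
ft_force: [-2.5, 1.6, 11.1]
width: 0.0137
gripper_force: 50.0
```

```bash
python3 -c "
from cap import *
st()"
```

```text
t27.0 [0.5832 0.0921 0.143 ] yaw,tilt [1.098 0.19 ] F [-2.5  1.6 11.1] T [ 0.34  0.41 -0.06] w 0.0137 g 50.0 q [ 0.16  0.48 -0.56  1.81  0.31  0.93 -1.  ]
```

Call:
move_arm:
  rows: [0,0,0,0.02,0,0,0,0.02,0,0,0,0]

```text
t: 27.25
ee_pos: [0.5827, 0.0923, 0.1429]
tool_rot: [0.001, 0.842, 0.539, 0.001]
ft_force: [-3.1, 1.9, 12.5]
width: 0.0137
gripper_force: 50.0
```

```bash
python3 -c "
from cap import *
st()"
```

```text
t27.2 [0.5827 0.0923 0.1429] yaw,tilt [1.139 0.127] F [-3.1  1.9 12.5] T [ 0.41  0.82 -0.19] w 0.0137 g 50.0 q [ 0.17  0.48 -0.56  1.81  0.32  0.93 -0.97]
```

Call:
move_arm:
  rows: [0,0,0,0.02,0,0,0.2,0,0,0,0.3,0,0,0,0.3,0,0,0,0.3,0,0,0,0,0,0,0,0,0]

```text
t: 27.83
ee_pos: [0.5818, 0.0917, 0.1524]
tool_rot: [0.0, 0.837, 0.547, -0.0]
ft_force: [-0.2, 1.8, 0.1]
width: 0.0134
gripper_force: 50.0
```

```bash
python3 -c "
from cap import *
st()"
```

```text
t27.8 [0.5818 0.0917 0.1524] yaw,tilt [1.158 0.046] F [-0.2  1.8  0.1] T [ 0.25 -0.14 -0.05] w 0.0134 g 50.0 q [ 0.18  0.47 -0.57  1.8   0.31  0.95 -0.94]
```

Call:
move_arm:
  rows: [0,0,1,0,0,0,2.5,0,0,0,3,0,0,0,3,0,0,0,2.5,0,-0.5,1,0,0,-1,2,0,0,-1.2,2.4,0,0,-1.3,2.6,0,0,-1.3,2.6,0,0,-1.2,2.4,0,0,-1,1.8,0,0,-0.5,1,0,0,0,0,0,0,0,0,0,0,0,0,0,0]

```text
t: 29.17
ee_pos: [0.5026, 0.2484, 0.2722]
tool_rot: [0.001, 0.837, 0.547, -0.0]
ft_force: [-0.1, 0.2, -1.2]
width: 0.0141
gripper_force: 50.0
```

```bash
python3 - <<'E'
from cap import *
o=st(); s=snapshot('wrist'); cv2.imwrite('pics/w8.png',s['img'])
g=cv2.cvtColor(s['img'],cv2.COLOR_BGR2GRAY)
for z,p in ((.022,(.484,.336,.022)),(.0,(.484,.336,0))): print(proj(s,p))
E
```

```text
t29.2 [0.5026 0.2484 0.2722] yaw,tilt [1.156 0.082] F [-0.1  0.2 -1.2] T [-0.05 -0.06 -0.03] w 0.0141 g 50.0 q [-0.02  0.32 -0.69  1.74  0.22  1.16 -1.18]
[273.73390918 113.81731924]
[275.83122048 114.0856341 ]
```

View pics/w8.png

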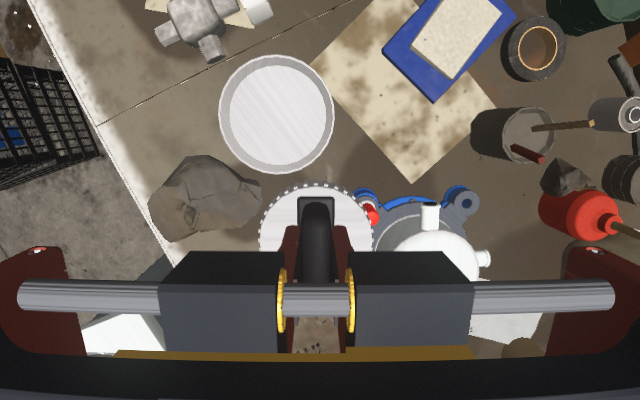

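The dish is centred at (276,114) in the picture, which gives (0.484, 0.336). I'll lower the cap into it.

Call:
move_arm:
  rows: [-0.3,1.2,0,0,-0.5,2.4,0,0,-0.6,2.8,0,0,-0.3,1.6,-1,0,-0.2,0.8,-2.5,0,0,0,-3.5,0,0,0,-3.5,0,0,0,-3.5,0,0,0,-3.5,0,0,0,-2.5,0,0,0,-1.7,0,0,0,-1,0,0,0,0,0,0,0,0,0]

```text
t: 30.38
ee_pos: [0.483, 0.3388, 0.0459]
tool_rot: [-0.0, 0.837, 0.547, 0.0]
ft_force: [0.6, 0.1, -1.4]
width: 0.0137
gripper_force: 50.0
```

```bash
python3 -c "
from cap import *
st()"
```

```text
t30.4 [0.483  0.3388 0.0459] yaw,tilt [1.158 0.017] F [ 0.6  0.1 -1.4] T [ 0.02 -0.07  0.03] w 0.0137 g 50.0 q [-0.28  0.63 -0.59  1.86  0.48  0.79 -1.53]
```

Call:
move_arm:
  rows: [0,-0.1,-0.6,0,0,0,-0.6,0,0,0,-0.4,0,0,0,-0.2,0,0,0,0,0,0,0,0,0]

```text
t: 30.88
ee_pos: [0.4828, 0.3375, 0.0279]
tool_rot: [0.0, 0.837, 0.547, 0.0]
ft_force: [0.6, -0.5, -1.1]
width: 0.0136
gripper_force: 50.0
```

Call:
move_arm:
  rows: [0,0,-0.1,0,0,0,0,0,0,0,0,0]

```text
t: 31.13
ee_pos: [0.4829, 0.3376, 0.0271]
tool_rot: [0.0, 0.837, 0.548, 0.0]
ft_force: [-0.8, -0.9, 4.1]
width: 0.0137
gripper_force: 50.0
```

Call:
move_arm:
  rows: [0,0,0,0,0,0,0,0,0,0,0,0,0,0,1.5,0,0,0,3.5,0,0,0,3.5,0,0,0,3.5,0,0,0,3.5,0,0,0,3.5,0,0,-1.5,3.5,-0.05,0,-3,1.5,-0.1,0,-3.8,0,-0.1,0,-3.8,0,-0.1,0,-3.8,0,-0.1,0,-3.8,0,-0.1,0,-3.8,0,-0.1,0,-3.8,0,-0.1,0,-3.8,0,-0.1,0,-3.8,0,-0.1]
  jaw: 150

```text
t: 32.72
ee_pos: [0.4822, -0.013, 0.2679]
tool_rot: [-0.0, 0.995, 0.102, 0.001]
ft_force: [0.8, 0.1, -0.6]
width: 0.0363
gripper_force: 0.0
```

```bash
python3 -c "
from cap import *
st(); T=snapshot('top'); cv2.imwrite('pics/t2.png',cv2.resize(T['img'][165:285,165:325],None,fx=4,fy=4,interpolation=cv2.INTER_CUBIC))"
```

```text
t32.7 [ 0.4822 -0.013   0.2679] yaw,tilt [0.205 0.083] F [ 0.8  0.1 -0.6] T [-0.03 -0.06  0.02] w 0.0363 g 0.0 q [ 0.28  0.14 -0.42  1.92  0.06  1.09 -1.53]
```

Call:
move_arm:
  rows: [0,-3.5,0,-0.04,0,-3.7,0,-0.05,-0.3,-3.8,0,-0.05,-0.7,-3.8,0,-0.05,-0.9,-3.8,0,-0.05,-1,-3.8,0,-0.05,-1.1,-3.6,0,-0.05,-1.1,-3.2,0,-0.015,-0.9,-2.6,0,0,-0.5,-1.4,0,0,-0.3,-0.8,0,0,0,0,0,0,0,0,0,0]

```text
t: 33.85
ee_pos: [0.4152, -0.3505, 0.267]
tool_rot: [-0.0, 0.997, -0.073, 0.0]
ft_force: [0.3, -0.1, 0.0]
width: 0.0363
gripper_force: 0.0
```

```bash
python3 - <<'E'
from cap import *
st(); s=snapshot('wrist')
h=cv2.cvtColor(s['img'],cv2.COLOR_BGR2HSV); m=cv2.inRange(h,(24,140,120),(34,255,255))
n,l,S,ce=cv2.connectedComponentsWithStats(m)
for i in range(1,n):
    if S[i][4]>60:
        ys,xs=np.where(l==i); P=np.array([onz(s,x,y,.121)[:2] for x,y in zip(xs,ys)]); r=cv2.minAreaRect((P*1e4).astype(np.float32)); w,V=np.linalg.eigh(np.cov(P.T))
        print(S[i],np.array(r[0])/1e4,np.array(r[1])/10,"ang",np.arctan(V[1,1]/V[0,1]))
print(proj(s,(.4141,-.3529,.121)))
m=s['img'].copy(); cv2.imwrite('pics/w9.png',np.vstack([cv2.resize(m[100:400,170:470],(580,580))[:300],cv2.resize(cv2.imread('pics/t2.png'),(580,300))]))
E
```

```text
t33.9 [ 0.4152 -0.3505  0.267 ] yaw,tilt [-0.145  0.049] F [ 0.3 -0.1  0. ] T [ 0.07 -0.05 -0.  ] w 0.0363 g 0.0 q [ 0.69  0.23 -0.13  1.81  0.03  1.11 -1.16]
[ 308  142   21   90 1394] [ 0.41491738 -0.35314504] [15.98844299 90.63346558] ang -0.07976135711172871
[226 312   7  19  64] [ 0.27858552 -0.23222161] [ 5.22244987 23.43881531] ang -0.10947160037120222
[399 312   7  19  70] [ 0.25068149 -0.42459146] [ 5.25222969 23.42831116] ang -0.1547255584260865
[318.01494809 188.8966979 ]
```

View pics/w9.png

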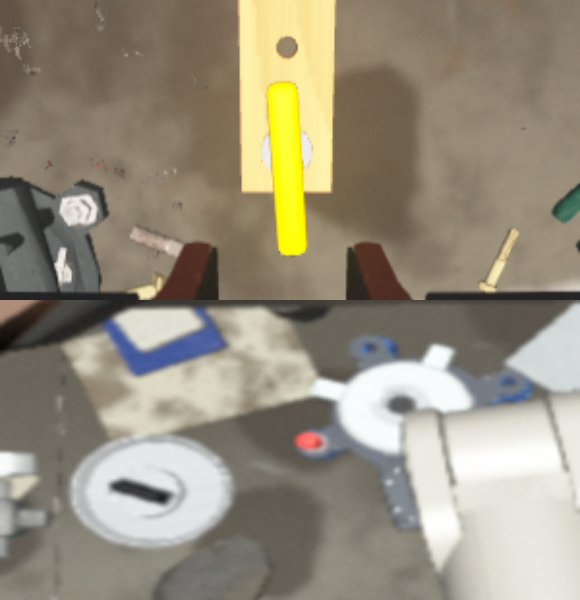

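The cap stands upright in the dish. The key bar is at (0.415,-0.353) with angle -0.08 rad. I'll grasp it.

Call:
move_arm:
  rows: [0,-0.26,0,0.03,0,0,-1,0.035,0,0,-3,0,0,0,-3.5,0,0,0,-3.5,0,0,0,-3,0,0,0,-2,0,0,0,-1,0,0,0,0,0,0,0,0,0,0,0,0,0]

```text
t: 34.82
ee_pos: [0.4161, -0.3544, 0.0983]
tool_rot: [0.001, 0.999, -0.04, 0.001]
ft_force: [-0.2, 0.8, -0.2]
width: 0.0362
gripper_force: 0.0
```

Call:
move_arm:
  rows: [0,0,0,0,0,0,0,0,0,0,0,0,0,0,0,0,0,0,0,0]
  jaw: 255
  squeeze: 55

```text
t: 35.23
ee_pos: [0.4151, -0.3544, 0.0973]
tool_rot: [0.0, 0.999, -0.041, 0.0]
ft_force: [0.1, 1.2, 4.2]
width: 0.0158
gripper_force: 55.0
```

```bash
python3 -c "
from cap import *
st()"
```

```text
t35.2 [ 0.4151 -0.3544  0.0973] yaw,tilt [-0.081  0.063] F [0.1 1.2 4.2] T [0.07 0.12 0.04] w 0.0158 g 55.0 q [ 0.69  0.43 -0.12  1.97  0.08  0.75 -1.13]
```

Call:
move_arm:
  rows: [0,0,1.3,0,0,0,3,0,0,0,3.5,0,0,0,3.5,0,0,0,3.5,0,0,0,3.5,0,0.3,1,3,0,0.8,2.2,0,-0.02,1.2,3.2,0,-0.02,1.3,3.6,0,-0.02,1.3,3.6,0,-0.02,1.3,3.6,0,-0.02,1.3,3.6,0,-0.02,1.3,3.6,0,-0.02,1.3,3.6,0,-0.02,1.3,3.4,0,-0.02,1.2,3.0,0,-0.02,0.8,1.8,0,0,0.2,1.0,0,0,0,0,0,0]

```text
t: 36.9
ee_pos: [0.5504, 0.0203, 0.3091]
tool_rot: [-0.0, 0.99, -0.138, -0.001]
ft_force: [-0.1, -0.5, -2.4]
width: 0.0155
gripper_force: 55.0
```

```bash
python3 - <<'E'
from cap import *
st(); s=snapshot('wrist'); cv2.imwrite('pics/w10.png',cv2.resize(s['img'][90:390,200:440],(640,800))[:600])
print(proj(s,(.5517,.0181,.095)),proj(s,(.5517,.0181,.062)))
E
```

```text
t36.9 [0.5504 0.0203 0.3091] yaw,tilt [-0.277  0.086] F [-0.1 -0.5 -2.4] T [ 0.01 -0.02  0.02] w 0.0155 g 55.0 q [ 0.18  0.23 -0.39  1.72  0.09  1.21 -2.08]
[317.1005043  174.37392691] [317.03647707 170.06643737]
```

View pics/w10.png

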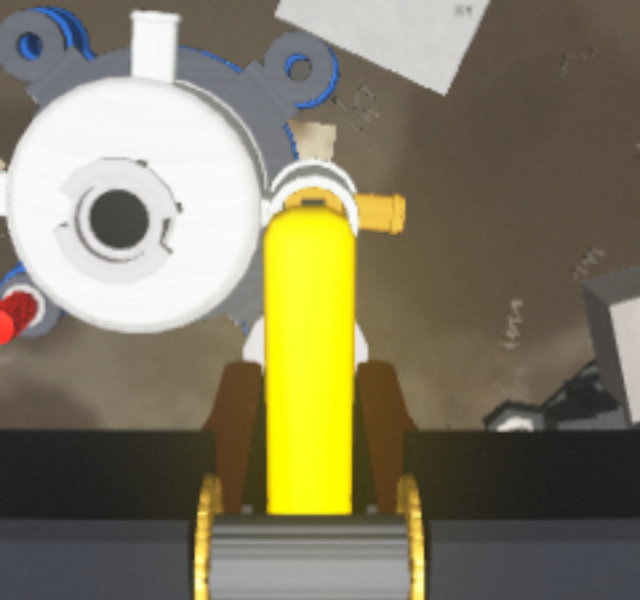

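The key hides the tube from here, so I'll back off 4 cm to see it.

Call:
move_arm:
  rows: [-1.0,0.3,0,-0.02,-2,0.5,0,-0.02,-1.0,0.3,0,0,0,0,0,0,0,0,0,0,0,0,0,0]

```text
t: 37.45
ee_pos: [0.511, 0.0278, 0.31]
tool_rot: [0.0, 0.987, -0.161, 0.001]
ft_force: [0.2, -0.7, -2.0]
width: 0.0155
gripper_force: 55.0
```

```bash
python3 - <<'E'
from cap import *
st(); s=snapshot('wrist'); u,v=proj(s,(.5517,.0181,.095)); print(u,v)
x0,y0=int(u)-35,int(v)-35; print(x0,y0)
cv2.imwrite('pics/w11.png',cv2.resize(s['img'][y0:y0+70,x0:x0+70],(560,560),interpolation=cv2.INTER_CUBIC))
np.save('w11.npy',{k:s[k] for k in s if k!='img'},allow_pickle=True)
E
```

```text
t37.5 [0.511  0.0278 0.31  ] yaw,tilt [-0.323  0.068] F [ 0.2 -0.7 -2. ] T [ 0.05 -0.08 -0.  ] w 0.0155 g 55.0 q [ 0.18  0.16 -0.4   1.81  0.07  1.19 -2.13]
312.3527841030384 141.12867934781326
277 106
```

View pics/w11.png

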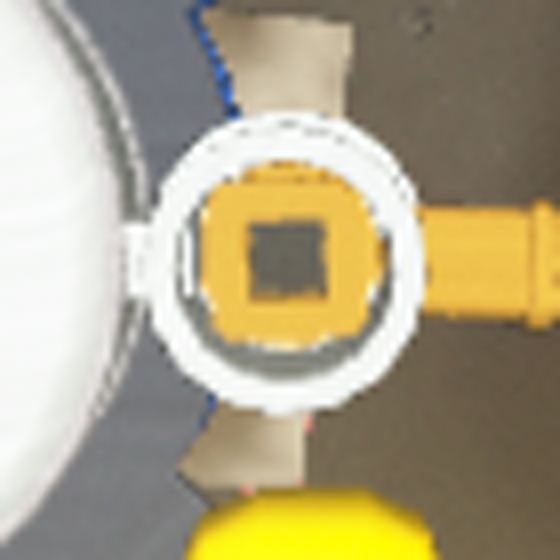

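```bash
python3 - <<'E'
from h import *
s=np.load('w11.npy',allow_pickle=True).item()
f=lambda x,y:(277+(x+.5)/8-.5,106+(y+.5)/8-.5)
for z in (.047,.062): print(z,onz(s,*f(286,260),z).round(4))
print("ring outer",onz(s,*f(287,257),.095).round(4), "diam mm",1e3*np.linalg.norm(onz(s,*f(148,257),.095)-onz(s,*f(425,257),.095)))
a=[onz(s,*f(*p),.062)[:2] for p in ((250,222),(326,218),(325,297),(247,299))]
for i in range(4): d=a[(i+1)%4]-a[i]; print(np.linalg.norm(d)*1e3,np.degrees(np.arctan2(d[1],d[0])))
print(s['xyz'])
E
```

```text
0.047 [0.5527 0.0184 0.047 ]
0.062 [0.5535 0.018  0.062 ]
ring outer [0.5554 0.0167 0.095 ] diam mm 40.451888087314764
12.04593278492944 -105.54318725444942
12.390218836926014 160.8314442408132
12.43187505224627 72.94826498010345
12.094391130116136 -21.071271498047057
[0.5733997  0.00625591 0.4727943 ]
```

Call:
move_arm:
  rows: [1.2,-0.3,0,0,2,-0.5,0,0,1.0,-0.2,-1,0,0,0,-3,0,0,0,-3.5,0,0,0,-3,0,0,0,-2,0,0,0,-1,0,0,0,0,0,0,0,0,0,0,0,0,0,0,0,0,0]

```text
t: 38.5
ee_pos: [0.554, 0.019, 0.1763]
tool_rot: [-0.0, 0.987, -0.16, 0.001]
ft_force: [0.1, -0.3, -1.5]
width: 0.0154
gripper_force: 55.0
```

```bash
python3 -c "
from cap import *
st()"
```

```text
t38.5 [0.554  0.019  0.1763] yaw,tilt [-0.321  0.175] F [ 0.1 -0.3 -1.5] T [0.07 0.01 0.  ] w 0.0154 g 55.0 q [ 0.16  0.36 -0.37  1.88  0.16  0.94 -2.18]
```

Call:
move_arm:
  rows: [-0.08,-0.08,-0.5,0,0,0,-0.5,0,0,0,-0.5,0,0,0,-0.3,0,0,0,-0.3,0,0,0,-0.2,0,0,0,0,0,0,0,0,0]

```text
t: 39.17
ee_pos: [0.5518, 0.018, 0.1515]
tool_rot: [0.0, 0.987, -0.16, -0.0]
ft_force: [0.0, 0.0, -2.2]
width: 0.0154
gripper_force: 55.0
```

Call:
move_arm:
  rows: [0.05,0,-0.4,0,0,0,-0.3,0,0,0,-0.2,0,0,0,0,0,0,0,0,0]

```text
t: 39.58
ee_pos: [0.5521, 0.0181, 0.1424]
tool_rot: [0.0, 0.987, -0.16, -0.0]
ft_force: [0.4, -0.5, -2.3]
width: 0.0157
gripper_force: 55.0
```

Call:
move_arm:
  rows: [0,0,0,0.04,0,0,0,0.08,0,0,0,0.09,0,0,0,0.09,0,0,0,0.09,0,0,0,0.09,0,0,0,0.09,0,0,0,0.09,0,0,0,0.09,0,0,0,0.09,0,0,0,0.09,0,0,0,0.09,0,0,0,0.09,0,0,0,0.09,0,0,0,0.08,0,0,0,0.04,0,0,0,0]

```text
t: 41.0
ee_pos: [0.5533, 0.0184, 0.143]
tool_rot: [-0.0, 0.878, 0.479, 0.001]
ft_force: [1.4, 1.3, -2.9]
width: 0.0157
gripper_force: 55.0
```

```bash
python3 -c "
from cap import *
st()"
```

```text
t41.0 [0.5533 0.0184 0.143 ] yaw,tilt [1.    0.127] F [ 1.4  1.3 -2.9] T [ 0.26 -0.65 -0.09] w 0.0157 g 55.0 q [ 0.37  0.45 -0.65  1.89  0.34  0.91 -1.02]
```

Smooth, with about 0.1 N m of torque. I'll turn on to a yaw of about 1.45.

Call:
move_arm:
  rows: [0,0,0,0.06,0,0,0,0.08,0,0,0,0.08,0,0,0,0.08,0,0,0,0.07,0,0,0,0.05,0,0,0,0.03,0,0,0,0,0,0,0,0]

```text
t: 41.75
ee_pos: [0.5532, 0.0188, 0.143]
tool_rot: [0.0, 0.75, 0.662, 0.001]
ft_force: [2.5, 2.9, -4.2]
width: 0.0159
gripper_force: 55.0
```

```bash
python3 -c "
from cap import *
st()"
```

```text
t41.8 [0.5532 0.0188 0.143 ] yaw,tilt [1.447 0.125] F [ 2.5  2.9 -4.2] T [ 0.79 -0.97 -0.13] w 0.0159 g 55.0 q [ 0.44  0.47 -0.75  1.89  0.4   0.93 -0.62]
```

Call:
move_arm:
  rows: [0,0,0,0.04,0,0,0,0.03,0,0,0,0]

```text
t: 42.0
ee_pos: [0.5531, 0.0188, 0.143]
tool_rot: [0.0, 0.725, 0.688, 0.001]
ft_force: [2.9, 2.9, -4.7]
width: 0.0156
gripper_force: 55.0
```

```bash
python3 -c "
from cap import *
st()"
```

```text
t42.0 [0.5531 0.0188 0.143 ] yaw,tilt [1.518 0.112] F [ 2.9  2.9 -4.7] T [ 0.92 -1.02 -0.04] w 0.0156 g 55.0 q [ 0.45  0.48 -0.77  1.89  0.41  0.94 -0.56]
```

Call:
move_arm:
  rows: [0,0,0,-0.08,0,0,0,-0.08,0,0,0.3,0,0,0,0.5,0,0,0,0.8,0,0,0,1,0,0,0,1.5,0,0,0,2.5,0,0,0,3,0,0,0,3,0,0,0,3,0,0,0,1.5,0,0,0,0,0]

```text
t: 43.08
ee_pos: [0.5537, 0.018, 0.3184]
tool_rot: [0.002, 0.778, 0.628, 0.002]
ft_force: [0.5, 0.2, -2.3]
width: 0.0155
gripper_force: 55.0
```

Call:
move_arm:
  rows: [-0.2,-1,0,0,-0.4,-2,0,0,-0.2,-1.2,0,0,0,0,0,0,0,0,0,0,0,0,0,0]

```text
t: 43.58
ee_pos: [0.5437, -0.0237, 0.3127]
tool_rot: [-0.001, 0.778, 0.628, -0.001]
ft_force: [0.3, 0.3, -2.4]
width: 0.0155
gripper_force: 55.0
```

```bash
python3 - <<'E'
from cap import *
st(); s=snapshot('wrist'); u,v=proj(s,(.553,.018,.095))
x0,y0=int(u)-35,int(v)-35; print(x0,y0)
a=cv2.resize(s['img'][y0:y0+70,x0:x0+70],(480,480),interpolation=cv2.INTER_CUBIC)
cv2.imwrite('pics/w12.png',a)
np.save('w12.npy',{k:s[k] for k in s if k!='img'},allow_pickle=True)
E
```

```text
t43.6 [ 0.5437 -0.0237  0.3127] yaw,tilt [1.359 0.109] F [ 0.3  0.3 -2.4] T [-0.01 -0.1  -0.01] w 0.0155 g 55.0 q [ 0.58  0.28 -0.79  1.71  0.21  1.24 -0.47]
281 104
```

View pics/w12.png

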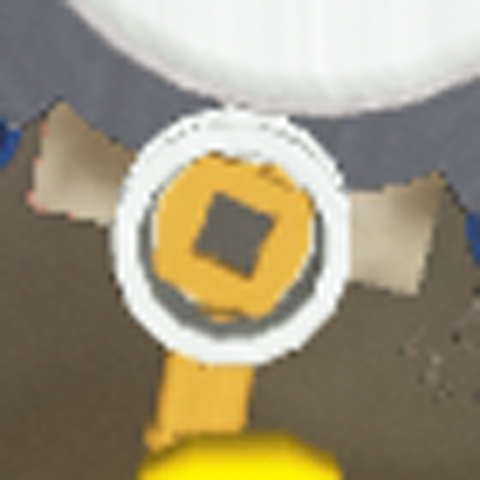

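```bash
python3 - <<'E'
from h import *
s=np.load('w12.npy',allow_pickle=True).item(); k=480/70
f=lambda x,y:(281+(x+.5)/k-.5,104+(y+.5)/k-.5)
a=[onz(s,*f(*p),.062)[:2] for p in ((213,193),(273,215),(252,277),(193,253))]
for i in range(4): d=a[(i+1)%4]-a[i]; print(np.linalg.norm(d)*1e3,np.degrees(np.arctan2(d[1],d[0]))%90)
E
```

```text
11.857910644805438 57.998951714251206
12.087660929829887 59.06596386447045
11.8877813039498 55.88970450184459
11.649808832305174 58.998757414293955
```

The socket now sits at about 58° in the world, so the cock is only at about 1.40 rad. That's marginal. I'll check whether the key slipped in the grip, then turn it further.

```bash
python3 - <<'E'
from h import *
o=st(); s=snapshot('wrist'); h=cv2.cvtColor(s['img'],cv2.COLOR_BGR2HSV); m=cv2.inRange(h,(24,140,120),(34,255,255)); z=o['ee_pos'][2]+.0237
n,l,S,ce=cv2.connectedComponentsWithStats(m); i=1+np.argmax(S[1:,4]); print(S[i])
# row-wise edges of the visible bar
ctr=[]
for y in range(S[i][1]+8,S[i][1]+S[i][3]-3,2):
    xs=np.where(l[y]==i)[0]; ctr.append(onz(s,xs.mean(),y,z)[:2])
ctr=np.array(ctr); v=ctr[-1]-ctr[0]; w=np.linalg.svd(ctr-ctr.mean(0))[2][0]; print("bar ang",np.arctan2(w[1],w[0]),np.arctan(w[1]/w[0]),"len",np.linalg.norm(v))
cv2.imwrite('pics/w13.png',s['img'][130:330,220:420])
E
```

```text
t43.6 [ 0.5439 -0.0232  0.313 ] yaw,tilt [1.36  0.077] F [-0.7 -0.2 -2.3] T [-0.02 -0.11 -0.01] w 0.0154 g 55.0 q [ 0.58  0.28 -0.79  1.71  0.21  1.24 -0.47]
[ 299  167   35  116 3737]
bar ang -1.7815399686371742 1.3600526849526189 len 0.05062633562195897
```

```bash
python3 - <<'E'
from h import *
s=np.load('w12.npy',allow_pickle=True).item(); k=480/70
f=lambda x,y:(281+(x+.5)/k-.5,104+(y+.5)/k-.5)
print(np.mean([onz(s,*f(*p),.062)[:2] for p in ((213,193),(273,215),(252,277),(193,253))],axis=0), np.mean([onz(s,*f(*p),.055)[:2] for p in ((213,193),(273,215),(252,277),(193,253))],axis=0))
print(onz(s,*f(231,236),.095))
o=observe(); print(o['ee_pos'])
E
```

```text
[0.55113519 0.01873464] [0.55102767 0.01836469]
[0.55129791 0.02030906 0.095     ]
[ 0.54410218 -0.02301455  0.31320639]
```

Call:
move_arm:
  rows: [0.2,1,0,-0.09,0.4,2,0,-0.09,0.25,1.15,0,-0.09,0,0,0,-0.08,0,0,-2,0,0,0,-3,0,0,0,-3,0,0,0,-3,0,0,0,-2,0,0,0,-0.7,0,0,0,0,0,0,0,0,0,0,0,0,0]

```text
t: 44.77
ee_pos: [0.5541, 0.0181, 0.1783]
tool_rot: [0.001, 0.875, 0.483, 0.001]
ft_force: [0.3, 0.8, -1.6]
width: 0.0155
gripper_force: 55.0
```

```bash
python3 -c "
from cap import *
st()"
```

```text
t44.8 [0.5541 0.0181 0.1783] yaw,tilt [1.009 0.158] F [ 0.3  0.8 -1.6] T [ 0.03 -0.04 -0.03] w 0.0155 g 55.0 q [ 0.41  0.41 -0.7   1.86  0.32  0.98 -0.99]
```

Call:
move_arm:
  rows: [-0.1,0.04,-0.5,0,0,0,-0.5,0,0,0,-0.5,0,0,0,-0.4,0,0,0,-0.3,0,0,0,-0.3,0,0,0,0,0,0,0,0,0]

```text
t: 45.43
ee_pos: [0.552, 0.0182, 0.1516]
tool_rot: [-0.0, 0.875, 0.483, 0.0]
ft_force: [0.4, 0.5, -2.1]
width: 0.0155
gripper_force: 55.0
```

```bash
python3 -c "
from cap import *
st()"
```

```text
t45.4 [0.552  0.0182 0.1516] yaw,tilt [1.009 0.026] F [ 0.4  0.5 -2.1] T [ 0.15 -0.19 -0.01] w 0.0155 g 55.0 q [ 0.4   0.44 -0.69  1.88  0.35  0.93 -1.01]
```

In freely. I'll lower it fully, then turn on toward the stop.

Call:
move_arm:
  rows: [0.03,0.03,-0.4,0,0,0,-0.3,0,0,0,-0.2,0,0,0,0,0,0,0,0,0.06,0,0,0,0.08,0,0,0,0.08,0,0,0,0.08,0,0,0,0.08,0,0,0,0.08,0,0,0,0.06,0,0,0,0.03,0,0,0,0,0,0,0,0]

```text
t: 46.6
ee_pos: [0.553, 0.0189, 0.143]
tool_rot: [0.0, 0.712, 0.702, 0.001]
ft_force: [2.1, 2.5, -2.4]
width: 0.0155
gripper_force: 55.0
```

```bash
python3 -c "
from cap import *
st()"
```

```text
t46.6 [0.553  0.0189 0.143 ] yaw,tilt [1.558 0.131] F [ 2.1  2.5 -2.4] T [ 0.76 -1.01 -0.07] w 0.0155 g 55.0 q [ 0.48  0.49 -0.81  1.88  0.43  0.95 -0.54]
```

Call:
move_arm:
  rows: [0.05,0.05,0,0.03,0,0,0,0.03,0,0,0,0.02,0,0,0,0,0,0,0,0]

```text
t: 47.02
ee_pos: [0.5532, 0.0191, 0.1429]
tool_rot: [0.0, 0.683, 0.73, 0.001]
ft_force: [2.8, 2.0, -1.9]
width: 0.0158
gripper_force: 55.0
```

```bash
python3 -c "
from cap import *
st()"
```

```text
t47.0 [0.5532 0.0191 0.1429] yaw,tilt [1.638 0.071] F [ 2.8  2.  -1.9] T [ 0.82 -0.98 -0.12] w 0.0158 g 55.0 q [ 0.49  0.5  -0.83  1.88  0.45  0.95 -0.47]
```

Call:
move_arm:
  rows: [0,0,0.2,0,0,0,0.4,0,0,0,0.6,0,0,0,0.8,0,0,0,1,0,0,0,2,0,0,0,3,0,0,0,3,0,0,0,3,0,0,0,2.5,0,0,0,0.5,0,0,-1,0,0,0,-2,0,0,0,-1.3,0,0,0,0,0,0,0,0,0,0,0,0,0,0]

```text
t: 48.43
ee_pos: [0.5522, -0.0239, 0.3119]
tool_rot: [-0.001, 0.683, 0.731, -0.0]
ft_force: [0.7, 0.2, -2.5]
width: 0.0157
gripper_force: 55.0
```

```bash
python3 - <<'E'
from cap import *
st(); s=snapshot('wrist'); u,v=proj(s,(.552,.018,.08))
x0,y0=int(u)-15,int(v)-15
I=s['img'][y0:y0+30,x0:x0+30]; h=cv2.cvtColor(cv2.resize(I,None,fx=8,fy=8,interpolation=cv2.INTER_CUBIC),cv2.COLOR_BGR2HSV)
m=cv2.inRange(h,(0,0,0),(180,110,150)); n,l,S,ce=cv2.connectedComponentsWithStats(m)
i=min(range(1,n),key=lambda i:np.hypot(*(ce[i]-120))+(999 if S[i][4]<1500 else 0)); print(S[i],ce[i])
r=cv2.minAreaRect(np.argwhere(l==i)[:,::-1].astype(np.float32)); b=cv2.boxPoints(r)
P=[onz(s,x0+(p[0]+.5)/8-.5,y0+(p[1]+.5)/8-.5,.062)[:2] for p in b]
for k in range(4): d=P[(k+1)%4]-P[k]; print(np.linalg.norm(d)*1e3,np.degrees(np.arctan2(d[1],d[0]))%90)
cv2.imwrite('pics/w14.png',cv2.drawContours(cv2.resize(I,None,fx=8,fy=8,interpolation=cv2.INTER_CUBIC),[b.astype(int)],0,(0,0,255),1))
E
```

```text
t48.4 [ 0.5522 -0.0239  0.3119] yaw,tilt [1.639 0.092] F [ 0.7  0.2 -2.5] T [ 0.04 -0.07 -0.04] w 0.0157 g 55.0 q [ 0.66  0.32 -0.9   1.69  0.26  1.26 -0.24]
[  76   67   93   93 5004] [121.98521183 113.57234213]
11.402235408416818 61.91735367306858
11.646333865313723 62.76783458294459
11.438967541445603 62.223030650052394
11.706871706338703 62.584442942286614
```

```bash
python3 - <<'E'
from h import *
s=snapshot('wrist'); 
th=-.388;c=np.array([.582,.0923]); W={}
g=cv2.cvtColor(s['img'],cv2.COLOR_BGR2GRAY)
for a in (45,315):
    p=np.append(c+.095*np.array([np.cos(th+np.radians(a)),np.sin(th+np.radians(a))]),.036); u,v=proj(s,p); print(a,u,v)
    if not(14<u<625 and 14<v<385): continue
    x0,y0=int(u)-10,int(v)-10; w=cv2.resize(g[y0:y0+21,x0:x0+21],None,fx=6,fy=6,interpolation=cv2.INTER_CUBIC)
    _,b=cv2.threshold(w,0,255,cv2.THRESH_BINARY_INV+cv2.THRESH_OTSU); n,l,S,ce=cv2.connectedComponentsWithStats(b)
    for i in range(1,n):
        if S[i][4]>300: print(S[i],onz(s,x0+(ce[i][0]+.5)/6-.5,y0+(ce[i][1]+.5)/6-.5,.036)[:2],p)
h=cv2.cvtColor(s['img'],cv2.COLOR_BGR2HSV)
u,v=proj(s,(.5365,-.0145,.05)); print("spout",u,v)
x0,y0=0,60; cv2.imwrite('pics/w15.png',s['img'][20:260,180:500])
E
```

```text
45 413.65279148876573 58.761971905093475
[  38   37   62   66 3184] [0.66997766 0.1287382 ] [0.66959675 0.12906695 0.036     ]
315 365.32785984428125 151.38916220192368
[  35   36   56   60 1640] [0.6197738  0.00356591] [0.61876695 0.00470325 0.036     ]
spout 304.2640225727715 162.48752181778696
```

View pics/w15.png

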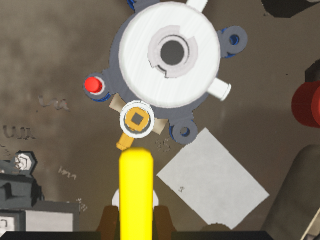

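By the image the cock is at about 1.47 rad. There's time to spare, so one more insertion will take it nearer the stop for margin.

Call:
move_arm:
  rows: [0,1,0,-0.1,0,2,0,-0.1,0,1.2,0,-0.1,0,0,0,-0.1,0,0,-2,-0.08,0,0,-3,0,0,0,-3,0,0,0,-3,0,0,0,-2,0,0,0,-0.5,0,0,0,0,0,0,0,0,0,0,0,0,0]

```text
t: 49.62
ee_pos: [0.5539, 0.0184, 0.1794]
tool_rot: [0.001, 0.837, 0.548, 0.001]
ft_force: [-0.5, 0.2, -2.1]
width: 0.0156
gripper_force: 55.0
```

Call:
move_arm:
  rows: [-0.1,0.02,-0.5,0,0,0,-0.5,0,0,0,-0.5,0,0,0,-0.4,0,0,0,-0.4,0,0,0,-0.3,0,0,0,0,0,0,0,0,0]

```text
t: 50.28
ee_pos: [0.5517, 0.0183, 0.1515]
tool_rot: [-0.0, 0.837, 0.548, 0.0]
ft_force: [-0.4, 0.8, -2.3]
width: 0.016
gripper_force: 55.0
```

Call:
move_arm:
  rows: [0.07,0.05,-0.4,0,0,0,-0.3,0,0,0,-0.25,0,0,0,0,0,0,0,0,0.06,0,0,0,0.08,0,0,0,0.08,0,0,0,0.08,0,0,0,0.08,0,0,0,0.08,0,0,0,0.06,0,0,0,0.04,0,0,0,0,0,0,0,0]

```text
t: 51.45
ee_pos: [0.5528, 0.019, 0.1424]
tool_rot: [-0.0, 0.653, 0.757, 0.001]
ft_force: [1.8, 1.6, -3.2]
width: 0.0158
gripper_force: 55.0
```

```bash
python3 -c "
from cap import *
st()"
```

```text
t51.5 [0.5528 0.019  0.1424] yaw,tilt [1.717 0.086] F [ 1.8  1.6 -3.2] T [ 0.64 -0.53 -0.08] w 0.0158 g 55.0 q [ 0.53  0.52 -0.88  1.88  0.48  0.97 -0.42]
```

Call:
move_arm:
  rows: [0,0,0.2,0,0,0,0.4,0,0,0,0.6,0,0,0,0.8,0,0,0,1,0,0,0,2,0,0,0,3,0,0,0,3,0,0,0,3,0,0,0,2.5,0,0,0,0.5,0,0,-1,0,0,0,-2,0,0,0,-1.3,0,0,0,0,0,0,0,0,0,0,0,0,0,0]

```text
t: 52.87
ee_pos: [0.5519, -0.0242, 0.3114]
tool_rot: [-0.001, 0.653, 0.758, -0.0]
ft_force: [-0.7, 0.3, -3.0]
width: 0.016
gripper_force: 55.0
```

```bash
python3 - <<'E'
from cap import *
st(); s=snapshot('wrist'); u,v=proj(s,(.552,.018,.08))
x0,y0=int(u)-15,int(v)-15
I=s['img'][y0:y0+30,x0:x0+30]; h=cv2.cvtColor(cv2.resize(I,None,fx=8,fy=8,interpolation=cv2.INTER_CUBIC),cv2.COLOR_BGR2HSV)
m=cv2.inRange(h,(0,0,0),(180,110,150)); n,l,S,ce=cv2.connectedComponentsWithStats(m)
i=min(range(1,n),key=lambda i:np.hypot(*(ce[i]-120))+(999 if S[i][4]<1500 else 0)); print(S[i],ce[i])
r=cv2.minAreaRect(np.argwhere(l==i)[:,::-1].astype(np.float32)); b=cv2.boxPoints(r)
P=[onz(s,x0+(p[0]+.5)/8-.5,y0+(p[1]+.5)/8-.5,.062)[:2] for p in b]
for k in range(4): d=P[(k+1)%4]-P[k]; print(np.linalg.norm(d)*1e3,np.degrees(np.arctan2(d[1],d[0]))%90)
E
```

```text
t52.9 [ 0.5519 -0.0242  0.3114] yaw,tilt [1.719 0.09 ] F [-0.7  0.3 -3. ] T [-0.   -0.06  0.02] w 0.016 g 55.0 q [ 0.7   0.34 -0.97  1.69  0.29  1.27 -0.18]
[  76   67   90   92 4949] [121.16488179 114.19276622]
11.280794823269291 68.20468982772782
11.584378481787192 68.97716440584213
11.31575486623933 68.51357181372697
11.644961317508578 68.80193107377531
```

The socket is now at 68.6°, which makes the cock about 1.58 rad, so it's open. I'll return the key.

Call:
move_arm:
  rows: [-0.4,-1,0,-0.06,-0.8,-1.8,0,-0.11,-0.9,-2.2,0,-0.115,-0.9,-2.2,0,-0.115,-0.9,-2.2,0,-0.115,-0.9,-2.2,0,-0.115,-0.9,-2.2,0,-0.115,-0.9,-2.2,0,-0.115,-0.9,-2.2,0,-0.115,-0.9,-2.2,0,-0.115,-0.9,-2.2,0,-0.115,-0.9,-2.2,0,-0.115,-0.9,-2.2,0,-0.115,-0.9,-2.2,0,-0.115,-0.8,-1.8,0,-0.115,-0.5,-1.3,0,-0.085,-0.3,-0.7,0,-0.05,0,0,0,0,0,0,0,0,0,0,0,0]

```text
t: 54.58
ee_pos: [0.4173, -0.3531, 0.3121]
tool_rot: [-0.0, 0.999, -0.039, 0.0]
ft_force: [-0.5, -0.3, -2.5]
width: 0.0159
gripper_force: 55.0
```

```bash
python3 -c "
from cap import *
st()"
```

```text
t54.6 [ 0.4173 -0.3531  0.3121] yaw,tilt [-0.077  0.041] F [-0.5 -0.3 -2.5] T [ 0.09 -0.04 -0.04] w 0.0159 g 55.0 q [ 1.03  0.23 -0.53  1.72  0.12  1.22 -1.17]
```

Call:
move_arm:
  rows: [-0.25,-0.04,-1,0,0,0,-3,0,0,0,-3.5,0,0,0,-3.5,0,0,0,-2.5,0,0,0,-1.2,0,0,0,0,0,0,0,0,0,0,0,0,0]

```text
t: 55.33
ee_pos: [0.4152, -0.3554, 0.1669]
tool_rot: [0.001, 0.999, -0.04, 0.001]
ft_force: [0.8, -0.1, -1.9]
width: 0.0158
gripper_force: 55.0
```

Call:
move_arm:
  rows: [0,0.1,-0.6,0,0,0,-0.8,0,0,0,-0.8,0,0,0,-0.5,0,0,0,0,0,0,0,0,0]

```text
t: 55.83
ee_pos: [0.4137, -0.3538, 0.1377]
tool_rot: [-0.0, 0.999, -0.041, -0.0]
ft_force: [0.8, 0.4, -2.1]
width: 0.0158
gripper_force: 55.0
```

Tip is in. I'll lower it to the seat (TCP 0.097).

Call:
move_arm:
  rows: [0.05,0.0,-0.8,0,0,0,-1,0,0,0,-1,0,0,0,-0.6,0,0,0,-0.4,0,0,0,-0.2,0,0,0,0,0,0,0,0,0]

```text
t: 56.5
ee_pos: [0.4146, -0.354, 0.0982]
tool_rot: [0.0, 0.999, -0.041, 0.0]
ft_force: [-0.5, 0.2, -2.5]
width: 0.0156
gripper_force: 55.0
```

Call:
move_arm:
  rows: [0,0,-0.1,0,0,0,0,0]

```text
t: 56.67
ee_pos: [0.4147, -0.3542, 0.0974]
tool_rot: [0.0, 0.999, -0.041, 0.0]
ft_force: [0.2, -0.1, -1.2]
width: 0.0158
gripper_force: 55.0
```

Call:
move_arm:
  rows: [0,0,0,0,0,0,0,0,0,0,0,0,0,0,0,0,0,0,1,0,0,0,3,0,0,0,3,0,0,0,3.5,0,0,0,3.5,0,0,0,3,0,-1,-2,0,0,-1.5,-3,0,0,-1.5,-3,0,0,0,0,0,0,0,0,0,0]
  jaw: 130

```text
t: 57.92
ee_pos: [0.3729, -0.4357, 0.2676]
tool_rot: [0.0, 0.999, -0.043, -0.0]
ft_force: [0.1, 0.5, 0.4]
width: 0.0433
gripper_force: 0.0
```

```bash
python3 - <<'E'
from cap import *
st(); T=snapshot('top'); S=snapshot('side')
a=cv2.resize(T['img'][165:285,165:325],(640,480),interpolation=cv2.INTER_CUBIC); b=cv2.resize(T['img'][190:290,400:450],(160,320),interpolation=cv2.INTER_CUBIC)
o=np.zeros((600,800,3),np.uint8); o[:320,:427]=cv2.resize(a,(427,320)); o[:320,430:590]=b
o[320:600,:420]=cv2.resize(S['img'][250:335,235:362],(420,280),interpolation=cv2.INTER_CUBIC); o[320:600,430:800]=cv2.resize(S['img'][135:235,245:377],(370,280),interpolation=cv2.INTER_CUBIC)
cv2.imwrite('pics/fin.png',o)
E
```

```text
t57.9 [ 0.3729 -0.4357  0.2676] yaw,tilt [-0.085  0.021] F [0.1 0.5 0.4] T [0.07 0.   0.02] w 0.0433 g 0.0 q [ 1.14  0.31 -0.48  1.73  0.15  1.14 -1.04]
```

View pics/fin.png

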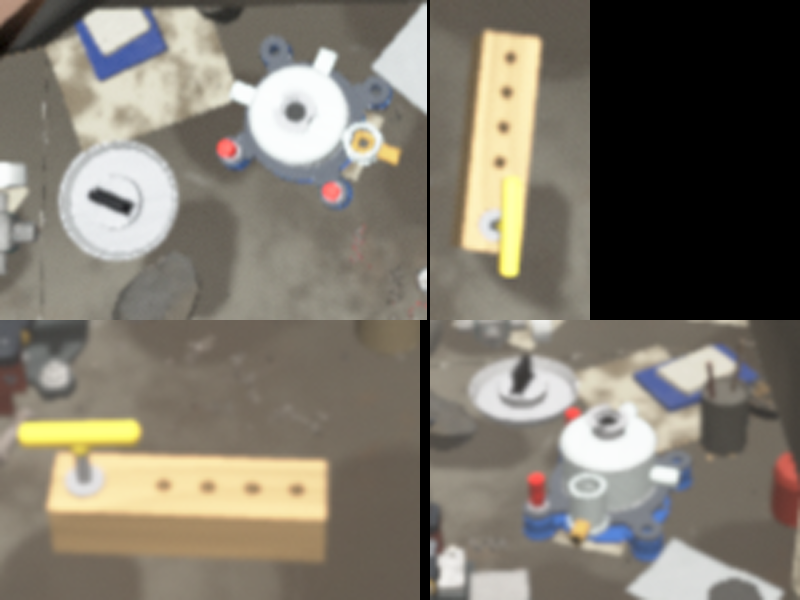

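The final view shows both pins home in the flange, the cap upright in the dish, the key seated in the rack and the oil can and jar standing. I'm handing it in.

```bash
python3 -c "
from h import *
print(close_job())"
```

```text
the job is handed in; nothing more can be done
None
```

I handed the job in at about 58 s: both pins are home, the cap was held at its first stop for over 2 s and now sits upright in the dish, the cock is open (about 1.58 rad by camera), the key is back in its rack hole, and the oil can and jar are still standing.

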